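# Load the bench shaker and set its speed

### The job

Get the bench shaker ready for a run: unscrew the sleeve of its three-jaw chuck until the jaws stand wide open, stand the blue-capped tube upright on the chuck's floor between the jaws and screw the sleeve up tight so that all three jaws grip it, and stand every amber vial upright in the shaker's tray (any order, there may be two to four). Only when all is loaded, turn the speed dial so that its white pointer points at the green mark. Leave everything else on the bench where it is.

Things in the scene. Friction and masses are not known exactly. Their poses are not given: they have to be found in the camera images.
- shaker: bench shaker fixed to the bench: white box 240 x 320 mm with a flat grey deck on top, 90 mm above the bench. Origin on the bench under the centre; x to its rear (away from the robot at yaw 0), y to its left, z up. On the deck: chuck rear left, dial front left, tray right. Nothing on it moves but the sleeve with its jaws and the dial
- tray_floor (a point): centre of the inner floor of the tray, on the black mat 93 mm above the bench; axes as the shaker's. The tray is 156 x 156 mm inside, with a steel rim 4 mm thick that rises 12 mm above this floor; two thin white lines quarter it and are flat
- chuck_floor (a point): centre of the chuck's floor, on the chuck's axis, 94 mm above the bench, axes as the shaker's. The tube stands on this floor
- sleeve_top (a point): on the chuck's axis at the level of the sleeve's top rim, 44 mm above chuck_floor. The sleeve is an upright knurled aluminium collar of 56 mm outside diameter, 46 mm bore and 44 mm height, open at the top, with a small red dot on its rim; it is gripped across its diameter from above (with the tube in place, the tube stands 36 mm above it)
- sleeve (a joint): turn of the sleeve about its upright axis, rad. 0 = jaws fully open (faces on a circle of 42 mm diameter), 2.6 = fully closed (20 mm); clockwise seen from above closes (the value grows), anticlockwise opens; jaw faces move 4.23 mm per rad. It stays where it is left; friction about 0.3 N m. On the 25 mm tube the jaws touch at about 2.0 and are tight when it has been turned on against rising resistance to 2.1 or more. Open below 0.7 counts as wide open
- jaw1: polished brass jaw at the shaker's +x side of the chuck, 10 mm wide, tops 2 mm above the sleeve's rim, driven by the sleeve. Origin on the chuck's axis at chuck_floor level, moving with the jaw along its own -x
- jaw2: the same, 120 degrees anticlockwise from jaw1
- jaw3: the same, 240 degrees anticlockwise from jaw1
- set_ring: white ring, 76 mm across, 4 mm thick, around the dial on the shaker's deck, with scale strokes and one green mark; does not move during the job but is set differently each time. Origin on the dial's axis at deck level, its x axis points from the dial's axis to the green mark
- green_mark (a point): the green mark on set_ring, 31.5 mm from the dial's axis
- dial_centre (a point): on the dial's upright axis, at the top of its grip bar, 126 mm above the bench. The dial is a black disc, 46 mm across, topped 16 mm above the deck, with a bar on it 44 mm long, 11 mm wide and 20 mm high that is pinched across its width from above
- dial_pointer (a point): the end of the dial's bar that carries the white stroke, on its top, 22 mm from dial_centre; it is the pointer. Its x axis points outward along the bar
- dial (a joint): turn of the dial, rad, grows clockwise seen from above, range 0 to 4.71; at 0 the pointer stands 135 degrees anticlockwise from the shaker's x axis. Stays where it is left; friction 0.05 N m
- tube: sample tube with a blue cap, a plain upright cylinder of 25 mm diameter and 80 mm height (cap: the top 24 mm), about 50 g. Origin at the centre of its underside, z up along it
- vial1: squat amber glass vial with a white cap and a narrow paper label, upright: body 40 mm diameter up to 32 mm, cap 37 mm diameter, 44 mm high in all, about 90 g, heavy base. Origin at the centre of its underside, z up along it. May be absent
- vial2: squat amber glass vial with a white cap and a narrow paper label, upright: body 40 mm diameter up to 32 mm, cap 37 mm diameter, 44 mm high in all, about 90 g, heavy base. Origin at the centre of its underside, z up along it. May be absent
- vial3: squat amber glass vial with a white cap and a narrow paper label, upright: body 40 mm diameter up to 32 mm, cap 37 mm diameter, 44 mm high in all, about 90 g, heavy base. Origin at the centre of its underside, z up along it. May be absent
- vial4: squat amber glass vial with a white cap and a narrow paper label, upright: body 40 mm diameter up to 32 mm, cap 37 mm diameter, 44 mm high in all, about 90 g, heavy base. Origin at the centre of its underside, z up along it. May be absent
- flask_a: small clear conical flask, 67 mm across its base, 108 mm high. Origin at the centre of its underside. Bystander, to be left where it is
- flask_b: as flask_a. Origin at the centre of its underside. Bystander, to be left where it is
- flask_c: as flask_a. Origin at the centre of its underside. Bystander, to be left where it is
- beaker: clear beaker, 68 mm across, 85 mm high. Origin at the centre of its underside. Bystander, to be left where it is
- jar: jar with a red lid, 60 mm across, 75 mm high. Origin at the centre of its underside. Bystander, to be left where it is
- stopper: rust-red rubber stopper, 26 mm across, 24 mm high. Origin at the centre of its underside. Bystander, to be left where it is
There are look-alikes about, which are no part of the job. There is more than one size of the tube; the job needs the middle-sized. What is shaped like the vial3 but brown is not meant.

How it is judged:
By the outcome, as a careful person would: the job done as asked, in the order asked, and still so for the second after the job is handed in, with the robot touching nothing.
Of vial1, vial2, vial3, vial4 only 2 to 4 are there at a start; the rules pass over those that are not, and their reading is None.
At some moment in a run one of vial1, vial2, vial3, vial4 may be knocked a few centimetres aside while the robot is not near it.
It also fails if it takes over 210 s, if anything falls off the work surface, if the arm or the gripper's body presses on something with over 40 N, if the wrist force passes 120 N, or if a joint passes its speed limit or range.

### The arm

A 6-joint arm with a two-finger parallel gripper is mounted at the origin on the work surface. World frame = base frame: x ahead of the robot, y to its left, z up, the work surface at z = 0. Lengths are in m, angles in rad, forces in N, time in s.
With the tool pointing down it reaches from about 0.225 to 0.875 m from the base axis. Payload 3.4 kg.
Tool frame: the origin (TCP) lies on the mounting face of the last link; the fingertips stand 173 mm ahead of it and the grasp point (between the pads) lies 155 mm ahead of it; y points along the fingers, x is the direction in which the jaws open and shut, and the axes are right-handed (so a half turn about y gives the same grasp; the last joint's range is limited). The gripper opens to 85 mm and grips with 20 to 120 N. Pads are 22 mm wide; open, the fingers measure 114 mm over their backs; the gripper's body (76 mm by 85 mm) begins 54 mm behind the grasp point. The pads swing forward as they close: fully open they stand 13 mm farther back than shut.
Start: joints at [-1.349, 0.276, 1.505, -0, 1.361, -0.121], TCP at [0.193, -0.542, 0.405] pointing down, gripper open.
Joint ranges: [-2.89, 2.89], [-0.75, 2.08], [0.22, 2.7], [-1.18, 4.32], [0.11, 2.71], [-2.7, 2.7]. Speed limits (rad/s): [2.57, 2.57, 3.14, 3.14, 3.14, 3.14].

### API

Orientations are given as a unit quaternion [w, x, y, z].
In Python, from rig import manip, vision, ticket gives the robot as it stands.
- The arm moves only by the tool arm_command, never from a script. Its argument "increments" is one flat list of numbers, 7 for each row, row after row: the turn, a rotation vector about the tool's x, y, z in rad, then the shift along the tool's x, y, z in cm, then the closure, from 0 (fully open) to 1 (shut). In form: [wx, wy, wz, tx, ty, tz, hand, wx, wy, wz, tx, ty, tz, hand, ...]. A call has 1 to 8 rows; each row shifts and turns the commanded pose from where the row before left it, along the tool's axes as they then stand; what a row does not reach is not made up. A row lasts 1/8 s, in which the tool goes at most 62.5 mm and 10.7 degrees, less where a joint would pass 70% of its speed; a pose out of reach is approached as far as the arm can. A call is refused whole if a number of a shift passes 6.25 or a number of a turn 0.188, either way. A call with a gripper value outside its range is refused whole. The fingers move at their own pace and stop on an object; "grip_force" is the grip in N (left out, the last holds). Time passes only in rows, so rows that do not move let the fingers close. It gives the time, the measured TCP pose, the force and the opening at its end, in the units of the state.
- manip.get_state(): the state, without advancing time (a new reading comes with each control period).
- vision.get_image(name): name is "side" or "top" or "wrist"; returns the picture (420x560x3 uint8, red, green, blue); there is no depth.
- vision.camera_params(name): a dict with "vfov" (degrees; the focal length in pixels is half the picture's height over the tangent of half this angle, whatever the lens; pixels are square), "cx", "cy" (the principal point, pixels), "distortion" ([k1, k2, p1, p2, k3] as OpenCV has them; the pictures are not rectified), "R" (3x3) and "t" (3): a world point X has camera coordinates R X + t. Camera axes: x right, y down, z forward; pixel columns grow to the right and rows downward; lengths in m; the calibration is good to about 2 mm. A picture is of the moment at which its call begins: read the wrist's pose just before it. camera_params takes no time and is no camera call; for the wrist camera it gives the pose at the moment of the call.
- ticket.sign_off(): hands the job in, once; it reports no verdict.
The state is a dict: "clock": time; "qpos": joint angles; "qd": joint speeds; "effort": joint torques, N m; "position": TCP position; "ee_rot": TCP orientation; "contact_force": force on the tool from outside, world axes, zero at the start; "moment": the same for the moment, N m; "width": finger opening in m.
Only numpy, scipy, OpenCV 4.12 (cv2) and the standard library are available. Lean on these libraries where they do the work, as an engineer would, in place of code of your own. Each camera call takes 0.05 s, during which the arm holds its last target.

## Working session

There is one attempt and no reset: what is moved stays moved. The work goes in short steps, Python scripts to look and compute and a tool call to move; the robot and the scene stay as the last step left them, time stands still between calls to the robot, and variables do not carry over. Pictures are saved under pics/ and viewed, and the job is handed in when it is done.

Besides the shell and the picture viewer there is one more tool, called after "Request:" as a command line: name --argument value ..., lists and objects as JSON in quotes. arm_command: Moves the arm, as the interface text tells. Its arguments: {"type":"object","properties":{"increments":{"type":"array"},"grip_force":{"type":"number"}},"required":["increments"]}

```bash
ls -la; mkdir -p pics; cat > h.py <<'E'
import numpy as np, cv2
from rig import manip, vision, ticket
def snap(name, fn=None):
    P=vision.camera_params(name); im=vision.get_image(name)
    if fn: cv2.imwrite('pics/'+fn+'.png', im[:,:,::-1])
    return im,P
def K(P):
    f=210/np.tan(np.radians(P['vfov'])/2)
    return np.array([[f,0,P['cx']],[0,f,P['cy']],[0,0,1.]])
def ray(P,uv):
    uv=np.array(uv,float).reshape(-1,1,2)
    n=cv2.undistortPoints(uv,K(P),np.array(P['distortion'],float)).reshape(-1,2)
    d=np.c_[n,np.ones(len(n))]@np.array(P['R'])
    o=-np.array(P['R']).T@np.array(P['t'])
    return o,d
def plane(P,uv,z):
    o,d=ray(P,uv); s=(z-o[2])/d[:,2]
    return o+d*s[:,None]
def proj(P,X):
    X=np.array(X,float).reshape(-1,1,3)
    r,_=cv2.Rodrigues(np.array(P['R'],float))
    return cv2.projectPoints(X,r,np.array(P['t'],float),K(P),np.array(P['distortion'],float))[0].reshape(-1,2)
E
python3 - <<'E'
from h import *
print(manip.get_state())
for n in ['side','top','wrist']:
    im,P=snap(n,n+'0'); print(n,P)
E
```

```text
total 12
drwxr-xr-x  3 agent agent 4096 Dec  7 15:58 .
drwxr-xr-x 23 root  root  4096 Dec  7 15:58 ..
drwxr-xr-x  2 agent agent 4096 Dec  7 15:58 pics
{'clock': 0.0, 'qpos': array([-1.34898217e+00,  2.76599863e-01,  1.50617132e+00, -7.57270790e-06,
        1.36067742e+00, -1.20984138e-01]), 'qd': array([-0.00042983, -0.00108037, -0.00078852,  0.0007127 ,  0.00122002,
       -0.00058752]), 'effort': array([ 5.15259435e-04, -4.16772687e+01, -2.45803410e+01, -3.88454446e-04,
        1.10536540e-02,  4.25135894e-06]), 'position': array([ 0.19322461, -0.54132805,  0.40382141]), 'ee_rot': array([ 0.57839228, -0.57751613,  0.40788087, -0.40690379]), 'contact_force': array([-0.13574877, -0.43111179,  0.88966316]), 'moment': array([-0.0019121 ,  0.02039797,  0.00828033]), 'width': 0.08527583113647022}
side {'vfov': 45.195827357789916, 'cx': 278.2403325156912, 'cy': 204.78507353309624, 'distortion': array([0.05845818, 0.        , 0.        , 0.        , 0.        ]), 'R': array([[-0.98514796, -0.17116615,  0.0136251 ],
       [-0.12844179,  0.68193035, -0.72005118],
       [ 0.11395702, -0.71110698, -0.69378718]]), 't': array([0.4914478 , 0.10926852, 1.21738249])}
top {'vfov': 55.62077922666709, 'cx': 275.9679917116746, 'cy': 206.9863388797977, 'distortion': array([0.01589397, 0.        , 0.        , 0.        , 0.        ]), 'R': array([[-0.00973367, -0.99975723, -0.01976697],
       [-0.99655971,  0.01132581, -0.0821004 ],
       [ 0.08230434,  0.01889983, -0.99642802]]), 't': array([0.05418999, 0.51133466, 1.19783043])}
wrist {'vfov': 66.36050307803401, 'cx': 277.9860887865415, 'cy': 209.73207420430518, 'distortion': array([-0.0156503,  0.       ,  0.       ,  0.       ,  0.       ]), 'R': array([[ 3.35701107e-01, -9.41968194e-01, -8.29250031e-04],
       [-9.00788906e-01, -3.21282722e-01,  2.92158791e-01],
       [-2.75470712e-01, -9.73310501e-02, -9.56369465e-01]]), 't': array([-0.57414021, -0.03759934,  0.37717423])}
```

View pics/top0.png

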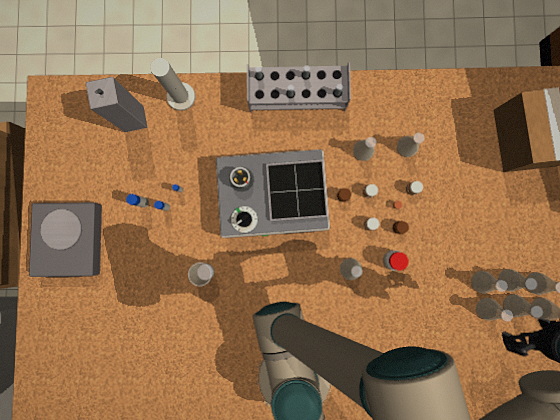

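View pics/side0.png

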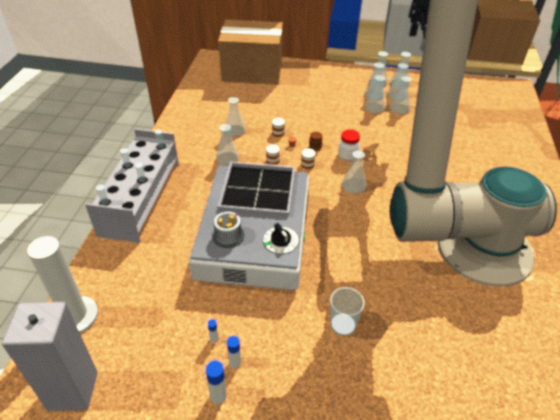

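View pics/wrist0.png

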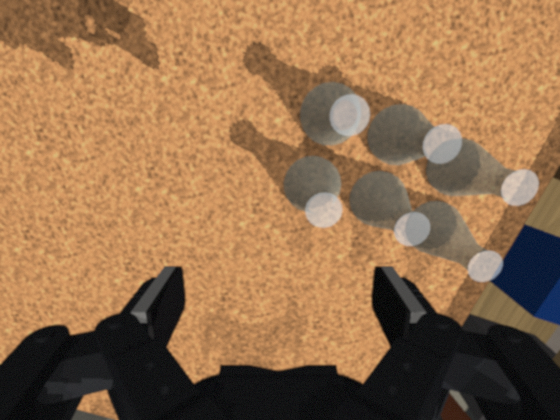

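```bash
python3 - <<'E'
from h import *
t=cv2.imread('pics/top0.png'); s=cv2.imread('pics/side0.png')
cv2.imwrite('pics/tz.png',np.vstack([cv2.resize(t[145:245,205:435],None,fx=3.4,fy=3.4,interpolation=3)[:, :782],]))
cv2.imwrite('pics/tz2.png',cv2.resize(t[150:240,100:250],None,fx=5,fy=5,interpolation=3))
cv2.imwrite('pics/sz.png',cv2.resize(s[90:290,190:390],None,fx=3,fy=3,interpolation=3))
E
```

```text
(no output)
```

View pics/tz.png

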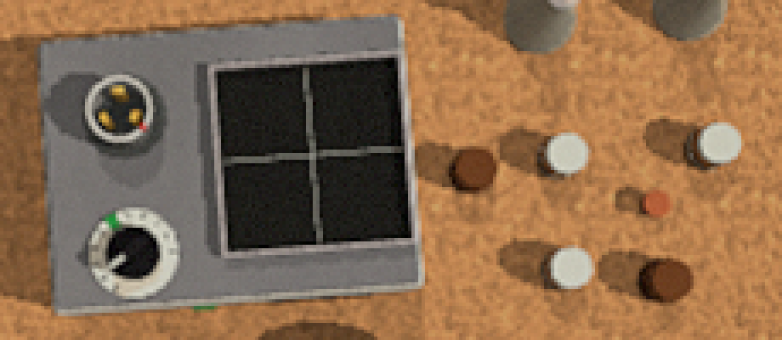

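View pics/tz2.png

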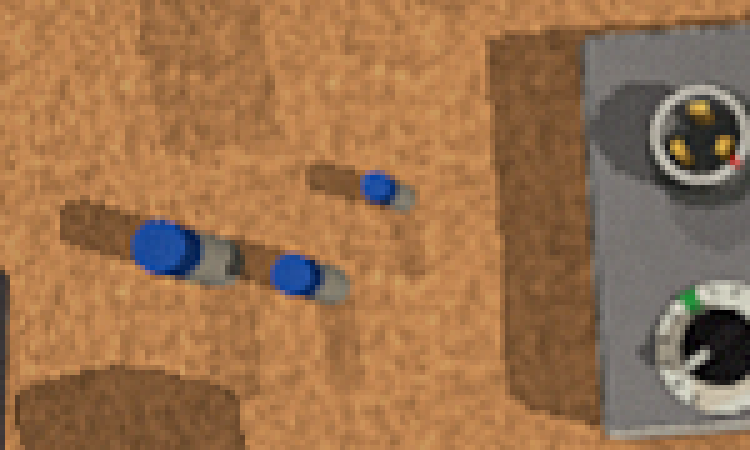

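View pics/sz.png

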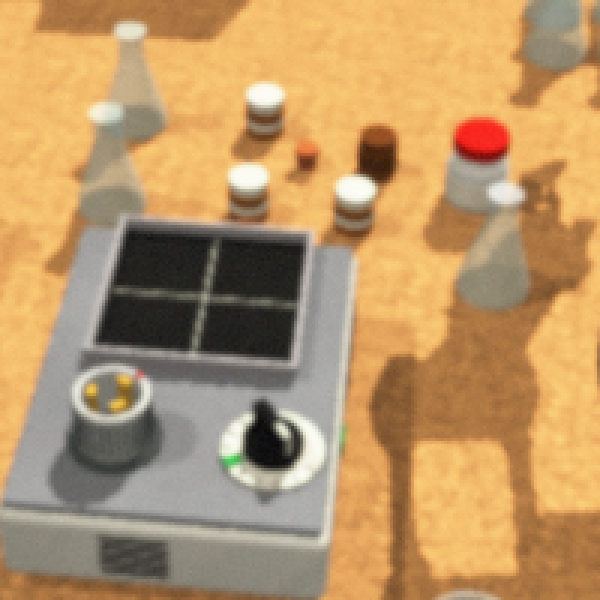

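```bash
cat > meas.py <<'E'
from h import *
def blobs(m,amin):
    n,l,s,c=cv2.connectedComponentsWithStats(m.astype(np.uint8))
    return [(s[i],c[i],np.argwhere(l==i)[:,::-1]) for i in range(1,n) if s[i][4]>=amin]
def tri(P1,u1,P2,u2):
    o1,d1=ray(P1,u1);o2,d2=ray(P2,u2)
    A=np.c_[d1[0],-d2[0]]; s=np.linalg.lstsq(A,o2-o1,rcond=None)[0]
    a=o1+d1[0]*s[0]; b=o2+d2[0]*s[1]; return (a+b)/2, np.linalg.norm(a-b)
if __name__=='__main__':
    for n,sc in [('top',0),('side',0)]:
        im=cv2.imread('pics/%s0.png'%n); P=vision.camera_params(n)
        hsv=cv2.cvtColor(im,cv2.COLOR_BGR2HSV); H,S,V=cv2.split(hsv)
        print(n)
        for s,c,p in blobs((H>110)&(H<130)&(S>150)&(V>80),15): print(' blue',s,c.round(1),plane(P,c,0.08).round(4))
        for s,c,p in blobs((H>50)&(H<75)&(S>110)&(V>60),3): print(' green',s,c.round(1),plane(P,c,0.094).round(4))
        for s,c,p in blobs(((H<6)|(H>174))&(S>130)&(V>130),3): print(' red',s,c.round(1),plane(P,c,0.138).round(4))
        for s,c,p in blobs((S<60)&(V>165),20):
            if 180<c[0]<440 and 80<c[1]<260: print(' white',s,c.round(1),plane(P,c,0.044).round(4))
E
python3 meas.py
```

```text
top
 green [236 208   4   4  10] [237.7 209.5] [[0.4999 0.1579 0.094 ]]
 red [246 181   2   2   3] [246.3 181.7] [[0.574  0.1285 0.138 ]]
 red [390 252  18  18 258] [398.7 260.8] [[ 0.3517 -0.2857  0.138 ]]
 white [168  82  27  27 241] [184.4  98.3] [[0.8496 0.3273 0.044 ]]
 white [276  83  46  19 216] [303.   91.9] [[ 0.8636 -0.0382  0.044 ]]
 white [336  83   6   6  25] [338.9  85.9] [[ 0.8806 -0.1484  0.044 ]]
 white [251  99  27   4  31] [265.2 101.5] [[0.8353 0.0783 0.044 ]]
 white [414 133  10  10  78] [418.4 137.5] [[ 0.7157 -0.3839  0.044 ]]
 white [366 138  10   9  57] [371.  141.4] [[ 0.7061 -0.2414  0.044 ]]
 white [322 160   7  56  76] [325.1 186.7] [[ 0.5695 -0.1001  0.044 ]]
 white [230 167  20  20  75] [239.  176.3] [[0.6047 0.1595 0.044 ]]
 white [411 181  12  12 113] [416.5 186.5] [[ 0.5669 -0.3727  0.044 ]]
 white [366 184  12  12 111] [371.5 189.6] [[ 0.5591 -0.2387  0.044 ]]
 white [232 206  25  27 228] [247.2 220. ] [[0.4718 0.1352 0.044 ]]
 white [367 218  12  12 111] [372.8 223.3] [[ 0.4581 -0.2396  0.044 ]]
side
 blue [331   0  13  25  73] [335.4  12.6] [[ 0.4
[... 505 characters left out ...]
hite [272 118  13   8  81] [277.8 121.5] [[ 0.5657 -0.3737  0.044 ]]
 white [220 124  12   8  68] [225.6 127.3] [[ 0.712 -0.315  0.044]]
 white [340 142  25  17 164] [353.8 150.5] [[ 0.3317 -0.2747  0.044 ]]
 white [266 145  13   9  97] [272.2 148.9] [[ 0.5582 -0.2392  0.044 ]]
 white [302 149  13   9 103] [308.1 152.9] [[ 0.4566 -0.24    0.044 ]]
 white [206 161  27  47 384] [218.9 187.5] [[ 0.6639 -0.0541  0.044 ]]
 white [286 167  10  45  96] [290.8 189.8] [[ 0.4805 -0.0799  0.044 ]]
 white [ 190  172  119  101 2714] [273.8 239.3] [[0.4932 0.097  0.044 ]]
 white [213 212  29  19 200] [226.2 220.9] [[0.6163 0.0592 0.044 ]]
 white [191 235  16  22 160] [198.6 249.4] [[0.6557 0.1583 0.044 ]]
```

```bash
python3 - <<'E'
from meas import *
for n in ('top','side'):
    im=cv2.imread('pics/%s0.png'%n); P=vision.camera_params(n)
    H,S,V=cv2.split(cv2.cvtColor(im,cv2.COLOR_BGR2HSV))
    for s,c,p in blobs((H>105)&(H<130)&(S>170)&(V>50),15):
        print(n,'blue',s,c.round(1),[plane(P,c,z)[0,:2].round(4).tolist() for z in (0.06,.08,.1)])
P=vision.camera_params('top')
q=plane(P,[(216.8,157.6),(322.6,149.4),(328.8,228.8),(221.8,236.8)],.09);print(q.round(4),q.mean(0))
v=[q[0]-q[3],q[1]-q[2]];print([np.linalg.norm(a) for a in v],np.linalg.norm(q[0]-q[1]),np.linalg.norm(q[3]-q[2]))
for a in v: print(np.degrees(np.arctan2(a[1],a[0])))
for a in (q[0]-q[1],q[3]-q[2]):print(np.degrees(np.arctan2(a[1],a[0]))-90)
print('sleeve',plane(P,(239.5,176.7),.138),'ring',plane(P,(244,219.3),.094))
E
```

```text
top blue [173 185   6   5  26] [175.3 187. ] [[0.5721, 0.3484], [0.5694, 0.3429], [0.5666, 0.3374]]
top blue [127 194  13  11 110] [133.  199.4] [[0.5364, 0.4749], [0.5343, 0.4673], [0.5322, 0.4596]]
top blue [155 201   9   8  56] [158.9 204.6] [[0.5198, 0.397], [0.518, 0.3906], [0.5162, 0.3843]]
side blue [ 329    0   32   49 1254] [344.1  23.4] [[0.4229, -1.0457], [0.4214, -1.0009], [0.4199, -0.956]]
side blue [209 320   6  10  50] [211.7 324.7] [[0.57, 0.3538], [0.5651, 0.366], [0.5602, 0.3781]]
side blue [228 337  10  15 128] [232.9 343.9] [[0.5196, 0.3872], [0.5158, 0.3986], [0.5121, 0.41]]
side blue [207 362  16  22 292] [214.7 372.3] [[0.5383, 0.4484], [0.5341, 0.4584], [0.5299, 0.4683]]
[[ 0.6532  0.2193  0.09  ]
 [ 0.6732 -0.0902  0.09  ]
 [ 0.4417 -0.1035  0.09  ]
 [ 0.4219  0.2043  0.09  ]] [0.54750576 0.05748917 0.09      ]
[np.float64(0.23185128782234907), np.float64(0.23187285521451567)] 0.3101176983174142 0.3084381047834601
3.705000103169055
3.289967906838319
3.691320816628263
3.6883699777974073
sleeve [[0.58823721 0.14756436 0.138     ]] ring [[0.47139341 0.13975446 0.094     ]]
```

```bash
cat > plan.py <<'E'
from h import *
from scipy.spatial.transform import Rotation as Ro
def Rt(s):
    w,x,y,z=s['ee_rot']; return Ro.from_quat([x,y,z,w])
def yaw(s): 
    a=Rt(s).as_matrix()[:,0]; return np.arctan2(a[1],a[0])
def info():
    s=manip.get_state(); R=Rt(s).as_matrix()
    print('t',round(s['clock'],2),'pos',s['position'].round(4),'yaw',yaw(s).round(4),'zax',R[:,2].round(4),'w',round(s['width'],4),'F',s['contact_force'].round(1),'M',s['moment'].round(2)); print(' q',s['qpos'].round(3)); return s
def to(p,yw=None,first_turn=True):
    """total turn (tool rotvec) then total shift cm in tool axes after the turn, to tool-down pose"""
    s=info(); R=Rt(s)
    y=yaw(s) if yw is None else yw
    c,n=np.cos(y),np.sin(y)
    T=Ro.from_matrix(np.array([[c,n,0],[n,-c,0],[0,0,-1.]]))
    r=(R.inv()*T).as_rotvec()
    d=(np.array(p)-s['position'])*100
    print('TURN',r.round(4),'SHIFT(after)',T.inv().apply(d).round(3),'SHIFT(before)',R.inv().apply(d).round(3),'n>=',max(np.abs(r).max()/.185,np.linalg.norm(d)/6.2).round(2))
E
python3 - <<'E'
from plan import *
info()
im=cv2.imread('pics/top0.png');P=vision.camera_params('top')
print(Ro.from_matrix(np.array(P['R'])).as_euler('xyz'))
# tray corners inner est from zoom
q=np.array([(215,72),(399,58),(411,238),(228,252)])/3.4+[205,145]
w=plane(P,q,.093+.006);print(w.round(4),w.mean(0))
yw=np.radians(3.6);C=np.array([.5475,.0575])
for nm,p in [('sleeve',(.5882,.1476)),('dial',(.4714,.1398)),('tray',w.mean(0)[:2])]:
    d=np.array(p)-C; print(nm,(np.array([[np.cos(yw),np.sin(yw)],[-np.sin(yw),np.cos(yw)]])@d).round(4))
E
```

```text
t 0.15 pos [ 0.1932 -0.5414  0.404 ] yaw -1.228 zax [9.418e-01 3.361e-01 2.000e-04] w 0.0855 F [ 1.2  0.5 -0.1] M [-0.02  0.03  0.03]
 q [-1.349  0.276  1.506  0.     1.361 -0.121]
[ 3.12262735 -0.08239755 -1.58056329]
[[ 0.6242  0.0685  0.099 ]
 [ 0.6341 -0.0879  0.099 ]
 [ 0.4809 -0.095   0.099 ]
 [ 0.4708  0.0588  0.099 ]] [ 0.55248829 -0.01386105  0.099     ]
sleeve [0.0463 0.0874]
dial [-0.0708  0.0869]
tray [ 0.0005 -0.0715]
```

```bash
cat > plan.py <<'E'
from h import *
from scipy.spatial.transform import Rotation as Ro
def Rt(s):
    w,x,y,z=s['ee_rot']; return Ro.from_quat([x,y,z,w])
def yaw(s): 
    a=Rt(s).as_matrix()[:,0]; return np.arctan2(a[1],a[0])
def info():
    s=manip.get_state(); R=Rt(s).as_matrix()
    print('t',round(s['clock'],2),'pos',s['position'].round(4),'yaw',yaw(s).round(4),'yax',R[:,1].round(4),'w',round(s['width'],4),'F',s['contact_force'].round(1),'M',s['moment'].round(2)); print(' q',s['qpos'].round(3)); return s
def to(p,yw=None):
    s=info(); R=Rt(s)
    y=yaw(s) if yw is None else yw
    c,n=np.cos(y),np.sin(y)
    T=Ro.from_matrix(np.array([[c,0,-n],[n,0,c],[0,-1.,0]]))
    r=(R.inv()*T).as_rotvec()
    d=(np.array(p)-s['position'])*100
    print('TURN',r.round(4),'SHIFT(turn first)',T.inv().apply(d).round(3),'SHIFT(shift first)',R.inv().apply(d).round(3),'n>=',(np.abs(r).max()/.185).round(2),(np.linalg.norm(d)/6.2).round(2))
E
python3 - <<'E'
from plan import *
to((.588,.1476,.42),-2.15)
P=vision.camera_params('wrist');s=manip.get_state()
c=-np.array(P['R']).T@P['t']; print(Rt(s).inv().apply(c-s['position']), Rt(s).inv().apply(np.array(P['R'])[2]))
E
```

```text
t 0.15 pos [ 0.1932 -0.5414  0.404 ] yaw -1.228 yax [-3.0e-04  1.4e-03 -1.0e+00] w 0.0855 F [ 1.2  0.5 -0.1] M [-0.02  0.03  0.03]
 q [-1.349  0.276  1.506  0.     1.361 -0.121]
TURN [ 5.00e-04  9.22e-01 -1.40e-03] SHIFT(turn first) [-79.269  -1.596  -4.675] SHIFT(shift first) [-51.624  -1.512  60.339] n>= 4.98 12.81
[-0.00027519  0.03272056  0.07394579] [ 6.39531989e-04  9.56302897e-01 -2.92377086e-01]
```

Request:
arm_command --increments '[0,0,0,-3.7,-0.11,4.3,0,0,0,0,-3.7,-0.11,4.3,0,0,0,0,-3.7,-0.11,4.3,0,0,0,0,-3.7,-0.11,4.3,0,0,0,0,-3.7,-0.11,4.3,0,0,0,0,-3.7,-0.11,4.3,0,0,0,0,-3.7,-0.11,4.3,0]'

```text
clock: 1.02
position: [0.3902, -0.1947, 0.4124]
ee_rot: [-0.578, 0.578, -0.407, 0.408]
contact_force: [1.3, -0.3, -0.2]
width: 0.0853
```

Request:
arm_command --increments '[0,0,0,-3.7,-0.11,4.3,0,0,0,0,-3.7,-0.11,4.3,0,0,0,0,-3.7,-0.11,4.3,0,0,0,0,-3.7,-0.11,4.3,0,0,0,0,-3.7,-0.11,4.3,0,0,0,0,-3.7,-0.11,4.3,0,0,0,0,-3.6,-0.11,4.3,0]'

```text
clock: 1.9
position: [0.5871, 0.1495, 0.4198]
ee_rot: [-0.578, 0.578, -0.407, 0.407]
contact_force: [0.2, -0.9, -0.5]
width: 0.0854
```

Request:
arm_command --increments '[0,0.184,0,0,0,0,0,0,0.184,0,0,0,0,0,0,0.184,0,0,0,0,0,0,0.184,0,0,0,0,0,0,0.184,0,0,0,0,0,0,0,0,0,0,0,0,0,0,0,0,0,0,0]'

```text
clock: 2.78
position: [0.5864, 0.1477, 0.4198]
ee_rot: [0.338, -0.338, 0.621, -0.621]
contact_force: [-0.2, 0.5, -0.3]
width: 0.0856
```

```bash
python3 - <<'E'
from plan import *
info(); im,P=snap('wrist','w1'); to((.588,.1476,.40),-2.15)
print(proj(P,[(.588,.1476,.138)]))
E
```

```text
t 2.77 pos [0.5864 0.1477 0.4198] yaw -2.1454 yax [-5.e-04 -2.e-04 -1.e+00] w 0.0856 F [-0.2  0.5 -0.3] M [ 0.06 -0.06 -0.01]
 q [ 0.132  0.313  1.413 -0.     1.416  2.277]
t 2.83 pos [0.5864 0.1477 0.4199] yaw -2.146 yax [-2.e-04 -1.e-04 -1.e+00] w 0.0859 F [0.2 0.9 0.2] M [ 0.04 -0.    0.06]
 q [ 0.132  0.313  1.413 -0.     1.416  2.278]
TURN [0.0001 0.004  0.0002] SHIFT(turn first) [-0.077  1.995  0.136] SHIFT(shift first) [-0.077  1.995  0.136] n>= 0.02 0.32
[[276.39685443 205.63885538]]
```

View pics/w1.png

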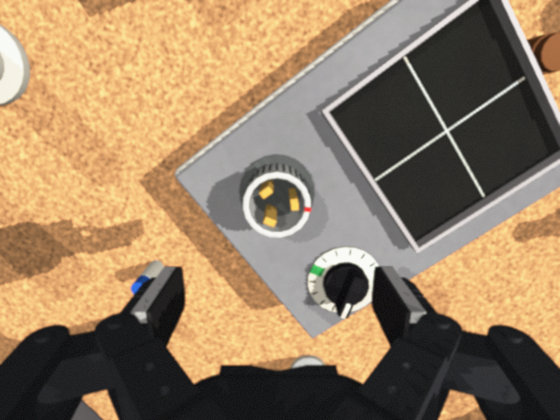

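```bash
python3 - <<'E'
from meas import *
im=cv2.imread('pics/w1.png');P=vision.camera_params('wrist')
H,S,V=cv2.split(cv2.cvtColor(im,cv2.COLOR_BGR2HSV))
roi=np.zeros(H.shape,bool);roi[160:245,235:320]=1
ys,xs=np.where((S<50)&(V>190)&roi); pts=np.c_[xs,ys].astype(float)
w=plane(P,pts,.138)[:,:2]
hull=cv2.convexHull(w.astype(np.float32)).reshape(-1,2)
A=np.c_[2*hull,np.ones(len(hull))];sol=np.linalg.lstsq(A,(hull**2).sum(1),rcond=None)[0]
c=sol[:2];r=np.sqrt(sol[2]+c@c);print('sleeve',c,r)
for s,cc,p in blobs((H>15)&(H<32)&(S>130)&(V>90)&roi,8):
    q=plane(P,p,.14)[:,:2]-c; rr=np.hypot(*q.T);print('jaw',s,cc,np.degrees(np.arctan2(*plane(P,cc,.14)[0,1::-1]-c[::-1])).round(1),'inner r',np.percentile(rr,[2,10,50]).round(4),rr.max())
for s,cc,p in blobs(((H<8)|(H>172))&(S>130)&(V>120)&roi,2): print('red',cc,plane(P,cc,.138)-np.r_[c,0])
g=[plane(P,cc,.094) for s,cc,p in blobs((H>50)&(H<75)&(S>110)&(V>60),6)];print('green',g)
roi[:]=0;roi[240:325,300:385]=1
ys,xs=np.where((S<60)&(V>140)&roi);m=((S<60)&(V>150)&roi)
b=max(blobs(m,20),key=lambda b:b[0][4]);w=plane(P,b[2],.094)[:,:2]
hull=cv2.convexHull(w.astype(np.float32)).reshape(-1,2)
A=np.c_[2*hull,np.ones(len(hull))];sol=np.linalg.lstsq(A,(hull**2).sum(1),rcond=None)[0]
print('ring',sol[:2],np.sqrt(sol[2]+sol[:2]@sol[:2]))
cv2.imwrite('pics/w1z.png',np.hstack([cv2.resize(im[160:245,235:320],None,fx=4.6,fy=4.6,interpolation=3),cv2.resize(im[240:325,300:385],None,fx=4.6,fy=4.6,interpolation=3)]))
E
```

```text
sleeve [0.58799935 0.14750323] 0.027450518906255172
jaw [259 181  15  18 181] [266.13259669 189.4640884 ] -2.4 inner r [0.0114 0.0126 0.0165] 0.021701889246454963
jaw [289 188  10  23 169] [293.4260355  199.62130178] -100.6 inner r [0.011  0.0124 0.0156] 0.01989035452321311
jaw [263 205  14  22 221] [269.95475113 215.45248869] 112.4 inner r [0.0029 0.0048 0.0101] 0.01729978844603563
red [307.09090909 209.09090909] [[-0.01596336 -0.01918133  0.138     ]]
green [array([[0.4986064 , 0.15795995, 0.094     ]])]
ring [0.47376113 0.14341194] 0.05052721942288757
```

View pics/w1z.png

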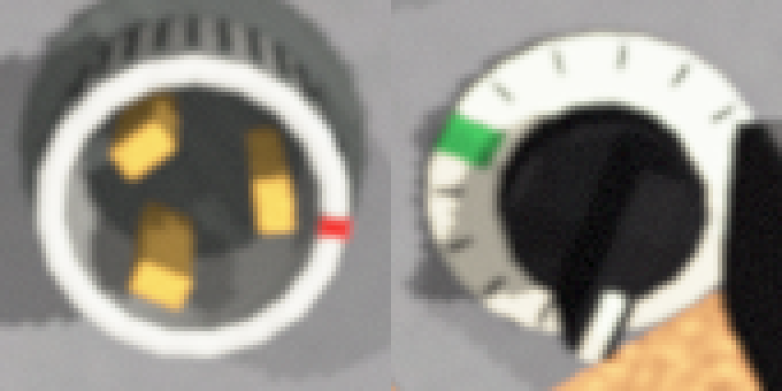

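Request:
arm_command --increments '[0,0,0,-0.08,4.5,0.14,0,0,0,0,0,4.5,0,0,0,0,0,0,4.5,0,0,0,0,0,0,0,0,0]'

```text
clock: 3.32
position: [0.5866, 0.1473, 0.2817]
ee_rot: [0.334, -0.34, 0.623, -0.62]
contact_force: [0.1, 0.7, 0.1]
width: 0.0851
```

```bash
python3 - <<'E'
from plan import *
to((.588,.1475,.285),-2.146)
E
```

```text
t 3.33 pos [0.5866 0.1473 0.2817] yaw -2.1469 yax [-0.0085 -0.0012 -1.    ] w 0.0851 F [0.1 0.7 0.1] M [0.01 0.01 0.  ]
 q [ 0.131  0.412  1.619 -0.     1.119  2.278]
TURN [ 0.0065 -0.001   0.0056] SHIFT(turn first) [-0.091 -0.334  0.111] SHIFT(shift first) [-0.089 -0.335  0.109] n>= 0.04 0.06
```

Request:
arm_command --increments '[0,0,0,0,0,0,0]'

```text
clock: 3.45
position: [0.5889, 0.1477, 0.2866]
ee_rot: [-0.338, 0.336, -0.621, 0.622]
contact_force: [-0.6, -0.0, 0.3]
width: 0.0852
```

```bash
python3 - <<'E'
from plan import *
to((.588,.1475,.285),-2.146)
E
```

```text
t 3.45 pos [0.5889 0.1477 0.2866] yaw -2.1474 yax [ 2.6e-03  3.0e-04 -1.0e+00] w 0.0852 F [-0.6 -0.   0.3] M [ 0.01 -0.02 -0.01]
 q [ 0.131  0.407  1.612 -0.     1.119  2.279]
TURN [-0.002  -0.0014 -0.0016] SHIFT(turn first) [ 0.066  0.163 -0.066] SHIFT(shift first) [ 0.067  0.162 -0.067] n>= 0.01 0.03
```

Oscillation settles. Grip.

Request:
arm_command --increments '[0,0,0,0,0,0,0.2,0,0,0,0,0,0,0.5,0,0,0,0,0,0,1,0,0,0,0,0,0,1,0,0,0,0,0,0,1]' --grip_force 60

```text
clock: 4.08
position: [0.5885, 0.1475, 0.2876]
ee_rot: [-0.338, 0.336, -0.621, 0.622]
contact_force: [-1.4, -1.1, 6.7]
width: 0.054
```

```bash
python3 - <<'E'
from plan import *
info()
E
```

```text
t 4.08 pos [0.5885 0.1475 0.2876] yaw -2.1484 yax [ 3.7e-03  1.0e-04 -1.0e+00] w 0.054 F [-1.4 -1.1  6.7] M [-0.17  0.26 -0.2 ]
 q [ 0.131  0.406  1.613 -0.     1.12   2.28 ]
```

Request:
arm_command --increments '[0,-0.1,0,0,0,0,1,0,-0.17,0,0,0,0,1,0,-0.17,0,0,0,0,1,0,-0.17,0,0,0,0,1,0,-0.17,0,0,0,0,1,0,-0.17,0,0,0,0,1]'

```text
clock: 4.82
position: [0.5885, 0.1482, 0.2876]
ee_rot: [0.586, -0.583, 0.397, -0.398]
contact_force: [-1.0, 2.4, 5.6]
width: 0.0544
```

```bash
python3 - <<'E'
from plan import *
info()
snap('wrist','w2')
E
```

```text
t 4.83 pos [0.5885 0.1482 0.2876] yaw -1.1938 yax [ 0.004   0.0023 -1.    ] w 0.0544 F [-1.   2.4  5.6] M [ 0.4   0.26 -0.34]
 q [0.131 0.406 1.612 0.002 1.119 1.324]
```

View pics/w2.png

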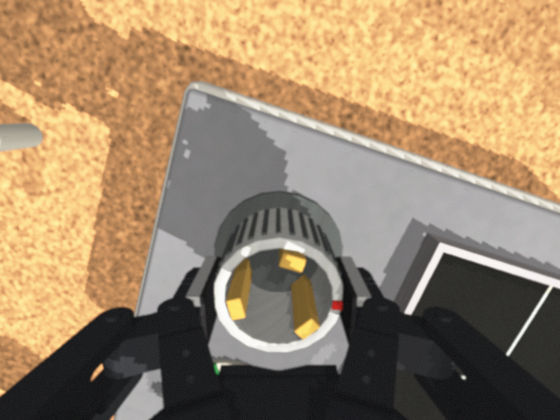

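Request:
arm_command --increments '[0,-0.17,0,0,0,0,1,0,-0.17,0,0,0,0,1,0,-0.17,0,0,0,0,1,0,-0.17,0,0,0,0,1,0,-0.17,0,0,0,0,1,0,-0.17,0,0,0,0,1,0,0,0,0,0,0,1]'

```text
clock: 5.75
position: [0.588, 0.1487, 0.2876]
ee_rot: [0.706, -0.703, 0.062, -0.063]
contact_force: [-2.0, 3.6, 8.0]
width: 0.054
```

```bash
python3 - <<'E'
from plan import *
info()
snap('wrist','w3')
E
```

```text
t 5.75 pos [0.588  0.1487 0.2876] yaw -0.1766 yax [ 0.0022  0.0031 -1.    ] w 0.054 F [-2.   3.6  8. ] M [0.61 0.7  0.34]
 q [0.132 0.406 1.613 0.003 1.121 0.307]
```

View pics/w3.png

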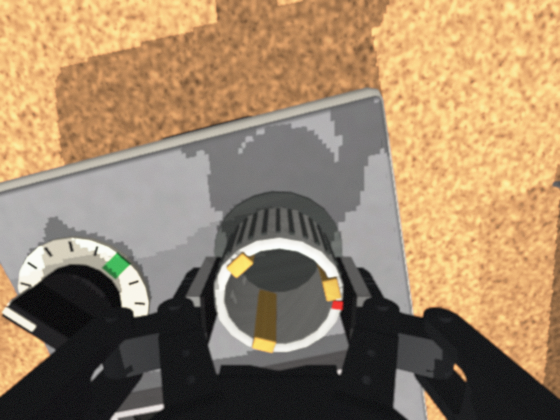

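Request:
arm_command --increments '[0,0,0,0,0,0,0,0,0,0,0,0,0,0,0,0,0,0,0,0,0,0,0,0,0,-4.5,0,0,0,0,0,0,-5.5,0,0,0,0,0,-5.5,0,0,0,0,0,0,0,0,0]'

```text
invalid input
```

```bash
python3 - <<'E'
from plan import *
im,P=snap('wrist','w4')
to((.5187,.3925,.43),.31)
E
```

```text
t 5.85 pos [0.588  0.1487 0.2876] yaw -0.1773 yax [ 0.0022  0.0029 -1.    ] w 0.0542 F [-1.4  4.6  7.1] M [0.55 0.69 0.3 ]
 q [0.132 0.406 1.613 0.003 1.121 0.308]
TURN [-0.0028 -0.4873  0.0024] SHIFT(turn first) [  0.841 -14.237  25.329] SHIFT(shift first) [-11.094 -14.181  22.82 ] n>= 2.63 4.69
```

View pics/w4.png

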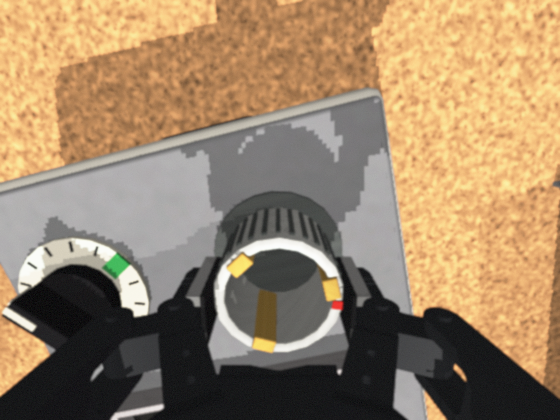

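Request:
arm_command --increments '[0,0,0,0,0,0,0,0,0,0,0,0,0,0,0,0,0,0,0,0,0,0,0,0,0,-4,0,0,0,0,0,0,-5.5,0,0,0,0,0,0,-5,0,0,0,0,0,0,0,0,0]'

```text
clock: 6.72
position: [0.589, 0.1476, 0.4351]
ee_rot: [0.705, -0.704, 0.059, -0.066]
contact_force: [0.9, -0.9, 0.1]
width: 0.0852
```

```bash
python3 - <<'E'
from plan import *
im,P=snap('wrist','w5')
to((.5187,.3925,.43),.31)
E
```

```text
t 6.78 pos [0.5884 0.1475 0.4322] yaw -0.1782 yax [ 4.7e-03  4.0e-04 -1.0e+00] w 0.085 F [-0.2  0.5 -0.2] M [-0.03 -0.    0.03]
 q [ 0.131  0.309  1.389 -0.     1.439  0.309]
TURN [-1.000e-04 -4.882e-01  4.800e-03] SHIFT(turn first) [ 0.84   0.223 25.456] SHIFT(shift first) [-11.199   0.2    22.876] n>= 2.64 4.11
```

View pics/w5.png

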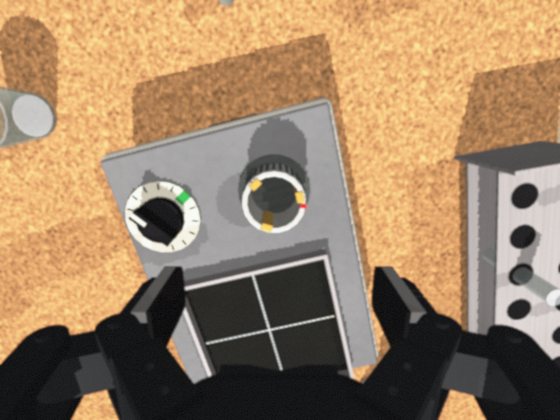

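Request:
arm_command --increments '[0,-0.163,0,0,0,0,0,0,-0.163,0,0,0,0,0,0,-0.162,0,0,0,0,0,0,0,0,0.17,0.04,5.1,0,0,0,0,0.17,0.04,5.1,0,0,0,0,0.17,0.04,5.1,0,0,0,0,0.17,0.04,5.1,0,0,0,0,0.17,0.04,5.1,0]'

```text
clock: 7.78
position: [0.5177, 0.3943, 0.4257]
ee_rot: [-0.698, 0.699, 0.108, -0.11]
contact_force: [0.9, 0.2, 0.0]
width: 0.0857
```

Request:
arm_command --increments '[0,0,0,0,0,0,0,0,0,0,0,0,0,0]'

```text
clock: 8.02
position: [0.5183, 0.3928, 0.4263]
ee_rot: [-0.698, 0.699, 0.108, -0.11]
contact_force: [-0.2, -0.7, -1.2]
width: 0.0852
```

```bash
python3 - <<'E'
from meas import *
from plan import *
info()
im,P=snap('wrist','w6')
H,S,V=cv2.split(cv2.cvtColor(im,cv2.COLOR_RGB2HSV))
for s,c,p in blobs((H>105)&(H<130)&(S>150)&(V>50),30):
    print('blue',s,c.round(1),[plane(P,c,z)[0,:2].round(4).tolist() for z in (.06,.068,.08)])
# middle from other views, old
PT=vision.camera_params('top');PS=vision.camera_params('side')
for a,b in [((158.9,204.6),(232.9,343.9)),((133,199.4),(214.7,372.3)),((175.3,187),(211.7,324.7))]: print(tri(PT,a,PS,b))
E
```

```text
t 8.03 pos [0.5183 0.3928 0.4263] yaw 0.3105 yax [-0.0023 -0.0026 -1.    ] w 0.0852 F [-0.2 -0.7 -1.2] M [ 0.03 -0.01  0.02]
 q [ 5.420e-01  3.820e-01  1.293e+00 -1.000e-03  1.470e+00  2.320e-01]
blue [301 106  36  35 969] [318.3 123. ] [[0.5361, 0.4646], [0.5351, 0.4646], [0.5336, 0.4646]]
blue [269 172  22  25 430] [279.2 184.2] [[0.5179, 0.3927], [0.5173, 0.3945], [0.5165, 0.397]]
blue [306 222  15  18 199] [312.7 230.4] [[0.5693, 0.3543], [0.5675, 0.3569], [0.5648, 0.3608]]
(array([0.51814213, 0.3934193 , 0.07101251]), np.float64(0.0013035120556402116))
(array([0.53260243, 0.46328093, 0.08988378]), np.float64(0.0010236536916120743))
(array([0.57224637, 0.35008732, 0.05393321]), np.float64(0.0013349151535509713))
```

View pics/w6.png

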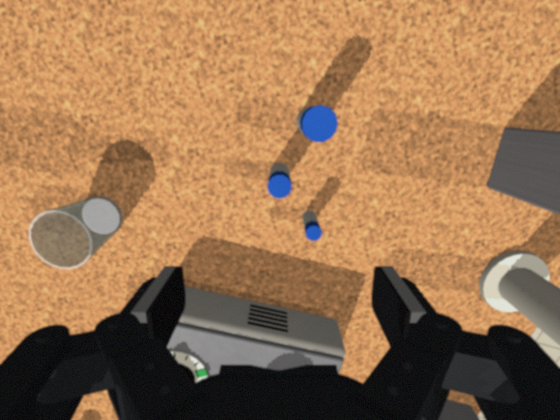

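```bash
python3 - <<'E'
from plan import *
to((.518,.3938,.228),.31)
E
```

```text
t 8.07 pos [0.5186 0.3922 0.4267] yaw 0.3094 yax [-0.0018 -0.0021 -1.    ] w 0.0853 F [ 0.1 -0.1 -1. ] M [-0.07 -0.02 -0.01]
 q [ 5.410e-01  3.810e-01  1.293e+00 -1.000e-03  1.470e+00  2.320e-01]
TURN [ 0.0015 -0.0006 -0.0023] SHIFT(turn first) [-8.0000e-03  1.9873e+01  1.6600e-01] SHIFT(shift first) [ 0.039 19.873  0.196] n>= 0.01 3.21
```

Request:
arm_command --increments '[0,0,0,0,4.4,0.17,0,0,0,0,0,5,0,0,0,0,0,0,5,0,0,0,0,0,0,3.5,0,0,0,0,0,0,2,0,0,0,0,0,0,0,0,0,0,0,0,0,0,0,0]'

```text
clock: 8.95
position: [0.5187, 0.394, 0.23]
ee_rot: [0.699, -0.699, -0.109, 0.108]
contact_force: [0.7, -0.4, 0.1]
width: 0.0854
```

```bash
python3 - <<'E'
from plan import *
to((.518,.3938,.228),.31); im,P=snap('wrist','w7')
E
```

```text
t 8.95 pos [0.5187 0.394  0.23  ] yaw 0.3087 yax [ 1.4e-03  6.0e-04 -1.0e+00] w 0.0854 F [ 0.7 -0.4  0.1] M [-0.04  0.06 -0.02]
 q [ 0.543  0.519  1.574 -0.     1.047  0.234]
TURN [-0.0001 -0.0013  0.0015] SHIFT(turn first) [-0.076  0.203  0.   ] SHIFT(shift first) [-0.076  0.202  0.   ] n>= 0.01 0.03
```

View pics/w7.png

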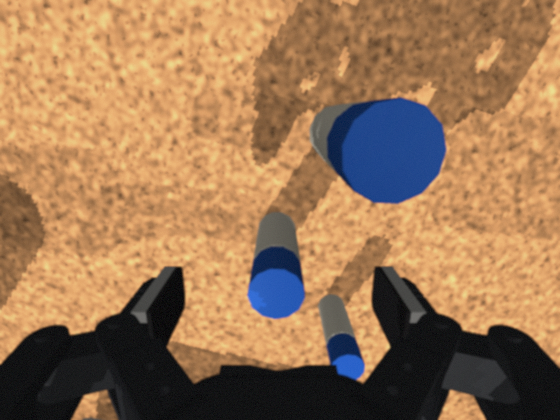

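Request:
arm_command --increments '[0,0,0,0,0.1,0,0.3,0,0,0,0,0,0,0.6,0,0,0,0,0,0,1,0,0,0,0,0,0,1,0,0,0,0,0,0,1,0,0,0,0,0,0,1]' --grip_force 40

```text
clock: 9.75
position: [0.5179, 0.3948, 0.2285]
ee_rot: [0.699, -0.699, -0.109, 0.109]
contact_force: [-0.4, 0.1, 3.8]
width: 0.0236
```

```bash
python3 - <<'E'
from plan import *
to((.588,.1475,.43)); im,P=snap('wrist','w8')
E
```

```text
t 9.75 pos [0.5179 0.3948 0.2285] yaw 0.3101 yax [ 5.e-04  3.e-04 -1.e+00] w 0.0236 F [-0.4  0.1  3.8] M [-0.05  0.12 -0.03]
 q [0.545 0.521 1.575 0.    1.045 0.234]
TURN [-0.0001  0.      0.0006] SHIFT(turn first) [ -0.87  -20.153 -25.687] SHIFT(shift first) [ -0.858 -20.157 -25.684] n>= 0.0 5.27
```

View pics/w8.png

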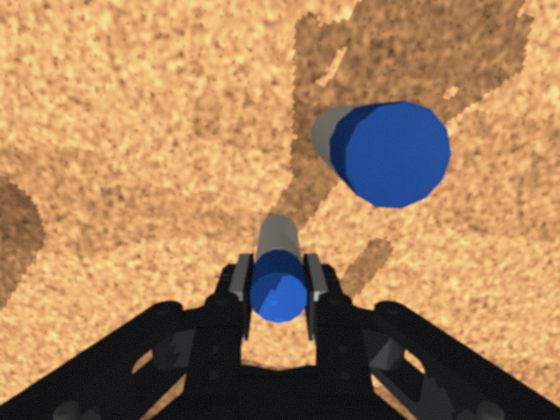

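Request:
arm_command --increments '[0,0,0,0,-3,0,1,0,0,0,0,-5.7,0,1,0,0,0,0,-5.7,0,1,0,0,0,0,-5.7,0,1]'

```text
clock: 10.3
position: [0.5177, 0.3945, 0.4301]
ee_rot: [-0.698, 0.699, 0.109, -0.109]
contact_force: [1.8, 0.4, -1.2]
width: 0.0237
```

Request:
arm_command --increments '[0,0,0,-0.17,0,-5.1,1,0,0,0,-0.17,0,-5.1,1,0,0,0,-0.17,0,-5.1,1,0,0,0,-0.17,0,-5.1,1,0,0,0,-0.17,0,-5.2,1,0,0,0,0,0,0,1,0,0,0,0,0,0,1]'

```text
clock: 11.18
position: [0.5878, 0.1483, 0.4285]
ee_rot: [0.699, -0.698, -0.108, 0.109]
contact_force: [0.5, 0.2, -0.4]
width: 0.0236
```

```bash
python3 - <<'E'
from plan import *
im,P=snap('wrist','w9'); to((.588,.1475,.34),.31); snap('side','s9')
E
```

```text
t 11.22 pos [0.5876 0.149  0.4286] yaw 0.3104 yax [-1.1e-03  6.0e-04 -1.0e+00] w 0.0237 F [ 0.5  0.6 -0.6] M [0.03 0.01 0.01]
 q [ 1.330e-01  3.120e-01  1.394e+00  1.000e-03  1.437e+00 -1.770e-01]
TURN [-0.0009  0.0004 -0.0008] SHIFT(turn first) [-6.000e-03  8.862e+00 -1.500e-01] SHIFT(shift first) [ 1.000e-03  8.862e+00 -1.580e-01] n>= 0.0 1.43
```

View pics/w9.png

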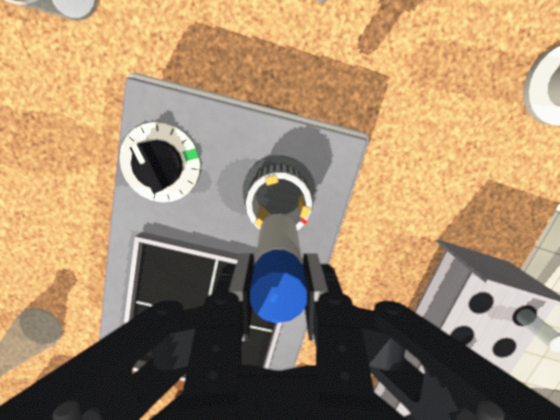

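View pics/s9.png

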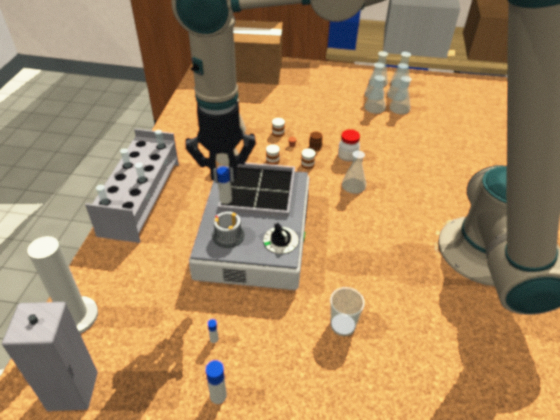

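```bash
python3 - <<'E'
from meas import *
from plan import *
im=cv2.cvtColor(cv2.imread('pics/w9.png'),cv2.COLOR_BGR2HSV);H,S,V=cv2.split(im);P=vision.camera_params('wrist')
for s,c,p in blobs((H>105)&(H<130)&(S>150)&(V>50),100):
    print(s,c)
    # cap top disc: brighter; circle fit of lower hull
    hull=p[p[:,1]>285]
    for z in (.28,):
        w=plane(P,p,z)[:,:2]; print(w.min(0),w.max(0))
for uv in [(277,292),(278,290)]: print(plane(P,uv,.28))
E
```

```text
[ 249  251   59   72 3393] [277.85912172 287.13085765]
[0.57256734 0.1382151 ] [0.59860407 0.17116613]
[[0.58505732 0.15284006 0.28      ]]
[[0.58516324 0.15385377 0.28      ]]
```

Request:
arm_command --increments '[0,0,0,0.05,3,-0.35,1,0,0,0,0,3,0,1,0,0,0,0,2.5,0,1,0,0,0,0,1,0,1,0,0,0,0,0,0,1,0,0,0,0,0,0,1]'

```text
clock: 12.02
position: [0.5898, 0.1455, 0.3353]
ee_rot: [-0.699, 0.699, 0.11, -0.109]
contact_force: [0.2, 0.1, 0.2]
width: 0.0235
```

```bash
python3 - <<'E'
from plan import *
im,P=snap('wrist','w10'); to((.589,.1457,.3225),.31); snap('side','s10')
s=cv2.imread('pics/s10.png');cv2.imwrite('pics/s10z.png',cv2.resize(s[130:280,180:330],None,fx=4,fy=4,interpolation=3))
E
```

```text
t 12.07 pos [0.5898 0.1454 0.3354] yaw 0.3104 yax [ 2.5e-03  2.0e-04 -1.0e+00] w 0.0239 F [ 0.1  0.2 -0.6] M [ 0.   -0.04  0.06]
 q [ 0.127  0.368  1.544 -0.     1.227 -0.183]
TURN [0.0005 0.0004 0.0025] SHIFT(turn first) [-0.067  1.288  0.051] SHIFT(shift first) [-0.07   1.288  0.052] n>= 0.01 0.21
```

View pics/w10.png

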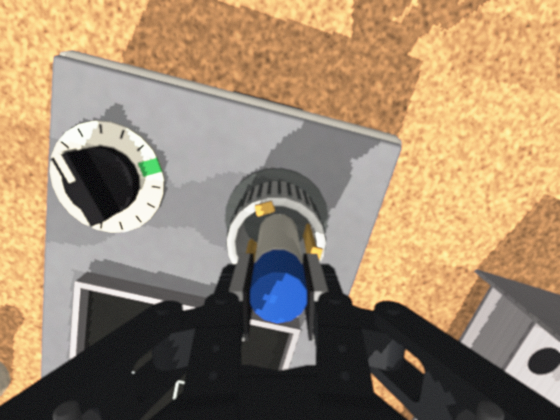

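View pics/s10z.png

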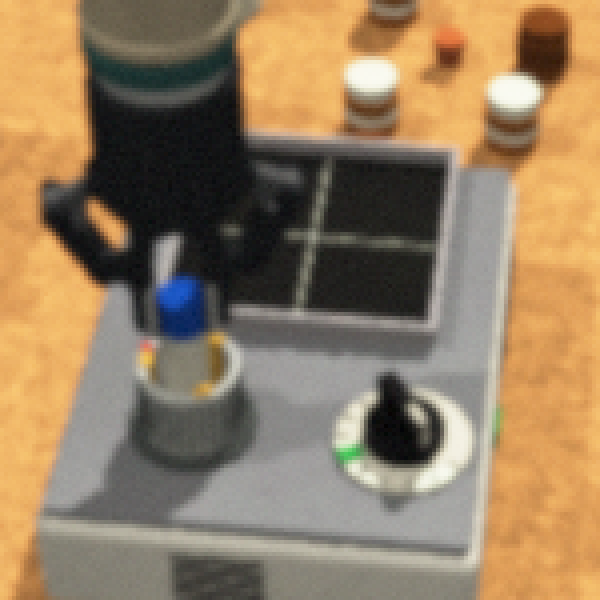

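Request:
arm_command --increments '[0,0,0,-0.07,0.5,0.05,1,0,0,0,0,0.5,0,1,0,0,0,0,0.1,0,1,0,0,0,0,0,0,1,0,0,0,0,0,0,1]'

```text
clock: 12.75
position: [0.5887, 0.1453, 0.3231]
ee_rot: [-0.699, 0.699, 0.109, -0.109]
contact_force: [1.2, -0.5, -0.3]
width: 0.0239
```

```bash
python3 - <<'E'
from plan import *
to((.589,.1457,.3225),.31)
E
```

```text
t 12.75 pos [0.5887 0.1453 0.3231] yaw 0.3099 yax [ 2.e-04 -1.e-04 -1.e+00] w 0.0239 F [ 1.2 -0.5 -0.3] M [-0.05  0.02 -0.08]
 q [ 0.127  0.376  1.564 -0.     1.202 -0.183]
TURN [ 0.0001 -0.0001  0.0002] SHIFT(turn first) [0.04  0.062 0.027] SHIFT(shift first) [0.04  0.062 0.027] n>= 0.0 0.01
```

Request:
arm_command --increments '[0,0,0,0,0.1,0,1,0,0,0,0,0.1,0,1,0,0,0,0,0,0,1]'

```text
clock: 13.12
position: [0.5886, 0.1454, 0.3224]
ee_rot: [-0.699, 0.699, 0.11, -0.109]
contact_force: [-1.1, -0.6, 5.4]
width: 0.0238
```

```bash
python3 - <<'E'
from plan import *
to((.589,.1457,.3225),.31)
E
```

```text
t 13.12 pos [0.5886 0.1454 0.3224] yaw 0.3101 yax [ 0.0014 -0.     -1.    ] w 0.0238 F [-1.1 -0.6  5.4] M [-0.1   0.3   0.02]
 q [ 0.127  0.376  1.565 -0.     1.199 -0.183]
TURN [0.0004 0.0001 0.0013] SHIFT(turn first) [ 0.046 -0.008  0.021] SHIFT(shift first) [ 0.046 -0.008  0.021] n>= 0.01 0.01
```

Request:
arm_command --increments '[0,0,0,0,0,0,0.5,0,0,0,0,0,0,0.2,0,0,0,0,0,0,0,0,0,0,0,0,0,0,0,0,0,0,0,0,0]'

```text
clock: 13.75
position: [0.5886, 0.1453, 0.321]
ee_rot: [-0.699, 0.699, 0.109, -0.109]
contact_force: [0.1, -0.1, -0.0]
width: 0.0854
```

```bash
python3 - <<'E'
from plan import *
im,P=snap('wrist','w11'); to((.588,.1475,.287),.31)
E
```

```text
t 13.8 pos [0.5886 0.1453 0.321 ] yaw 0.31 yax [-1.e-04 -1.e-04 -1.e+00] w 0.0855 F [ 0.2 -0.5  0.2] M [-0.03  0.02  0.01]
 q [ 0.127  0.378  1.567 -0.     1.197 -0.183]
TURN [ 0.0001 -0.     -0.0001] SHIFT(turn first) [0.006 3.4   0.224] SHIFT(shift first) [0.007 3.4   0.224] n>= 0.0 0.55
```

View pics/w11.png

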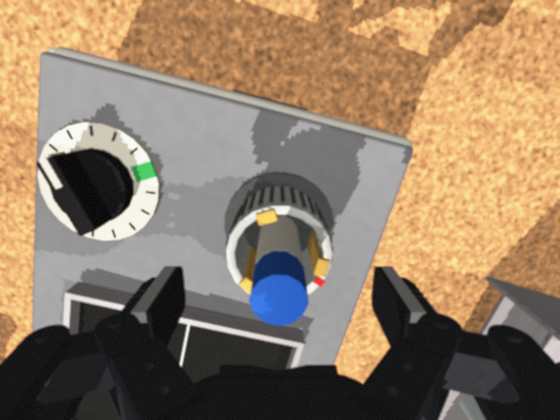

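Request:
arm_command --increments '[0,0,0,0,1.2,0.22,0,0,0,0,0,1.2,0,0,0,0,0,0,1,0,0,0,0,0,0,0,0,0.2,0,0,0,0,0,0,0.6,0,0,0,0,0,0,1,0,0,0,0,0,0,1,0,0,0,0,0,0,1]' --grip_force 70

```text
clock: 14.8
position: [0.5882, 0.1475, 0.2876]
ee_rot: [-0.699, 0.699, 0.11, -0.109]
contact_force: [-0.2, 0.8, 1.7]
width: 0.0533
```

```bash
python3 - <<'E'
from plan import *
info()
im,P=snap('wrist','w12')
E
```

```text
t 14.8 pos [0.5882 0.1475 0.2876] yaw 0.3102 yax [ 1.3e-03  1.0e-04 -1.0e+00] w 0.0533 F [-0.2  0.8  1.7] M [ 0.04 -0.03  0.21]
 q [ 0.131  0.406  1.612 -0.     1.122 -0.179]
```

View pics/w12.png

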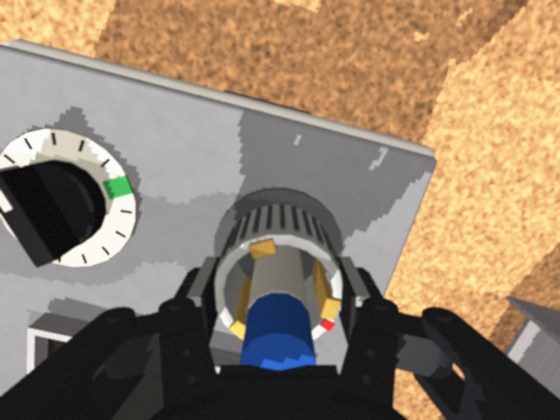

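Request:
arm_command --increments '[0,0.1,0,0,0,0,1,0,0.18,0,0,0,0,1,0,0.18,0,0,0,0,1,0,0.18,0,0,0,0,1,0,0.18,0,0,0,0,1,0,0.18,0,0,0,0,1,0,0.18,0,0,0,0,1,0,0.18,0,0,0,0,1]'

```text
clock: 15.85
position: [0.5876, 0.1477, 0.2876]
ee_rot: [0.611, -0.611, 0.356, -0.356]
contact_force: [-0.9, 1.5, 4.0]
width: 0.0531
```

Request:
arm_command --increments '[0,0.08,0,0,0,0,1,0,0,0,0,0,0,1]'

```text
clock: 16.1
position: [0.5876, 0.1477, 0.2876]
ee_rot: [0.597, -0.597, 0.379, -0.378]
contact_force: [-2.2, 1.3, 4.2]
width: 0.0531
```

```bash
python3 - <<'E'
from plan import *
info()
im,P=snap('wrist','w13')
E
```

```text
t 16.1 pos [0.5876 0.1477 0.2876] yaw -1.1303 yax [-3.e-04  7.e-04 -1.e+00] w 0.0531 F [-2.2  1.3  4.2] M [ 0.06  0.19 -0.31]
 q [1.310e-01 4.060e-01 1.613e+00 1.000e-03 1.123e+00 1.261e+00]
```

View pics/w13.png

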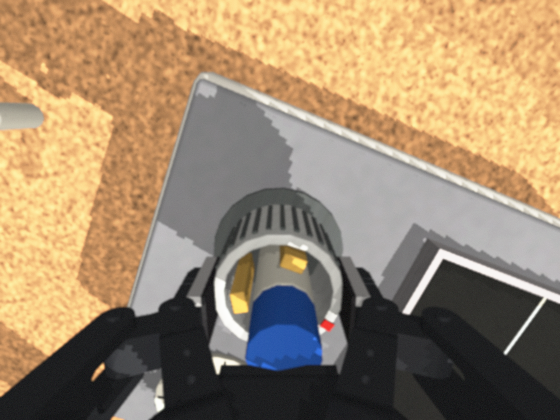

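Request:
arm_command --increments '[0,0.12,0,0,0,0,1,0,0.12,0,0,0,0,1,0,0.06,0,0,0,0,1,0,0,0,0,0,0,1]'

```text
clock: 16.65
position: [0.5876, 0.1479, 0.2875]
ee_rot: [0.534, -0.534, 0.464, -0.463]
contact_force: [-2.5, 2.2, 5.9]
width: 0.0532
```

```bash
python3 -c "
from plan import *
info()"
```

```text
t 16.65 pos [0.5876 0.1479 0.2875] yaw -1.4294 yax [-5.e-04  9.e-04 -1.e+00] w 0.0532 F [-2.5  2.2  5.9] M [ 0.08  0.34 -0.18]
 q [1.310e-01 4.060e-01 1.613e+00 1.000e-03 1.123e+00 1.560e+00]
```

Request:
arm_command --increments '[0,0.1,0,0,0,0,1,0,0,0,0,0,0,1]'

```text
clock: 16.9
position: [0.5876, 0.1479, 0.2875]
ee_rot: [0.51, -0.51, 0.49, -0.489]
contact_force: [-1.9, 2.9, 4.3]
width: 0.0534
```

```bash
python3 -c "
from plan import *
info()"
```

```text
t 16.9 pos [0.5876 0.1479 0.2875] yaw -1.529 yax [-4.e-04  9.e-04 -1.e+00] w 0.0534 F [-1.9  2.9  4.3] M [0.23 0.35 0.08]
 q [1.320e-01 4.060e-01 1.613e+00 1.000e-03 1.123e+00 1.660e+00]
```

Request:
arm_command --increments '[0,0.1,0,0,0,0,1,0,0,0,0,0,0,1]'

```text
clock: 17.15
position: [0.5876, 0.148, 0.2876]
ee_rot: [0.486, -0.485, 0.514, -0.514]
contact_force: [-2.2, 2.9, 3.7]
width: 0.0535
```

```bash
python3 -c "
from plan import *
info();snap('wrist','w14')"
```

```text
t 17.15 pos [0.5876 0.148  0.2876] yaw -1.6282 yax [-4.e-04  8.e-04 -1.e+00] w 0.0535 F [-2.2  2.9  3.7] M [0.21 0.41 0.25]
 q [1.320e-01 4.060e-01 1.613e+00 1.000e-03 1.123e+00 1.759e+00]
```

View pics/w14.png

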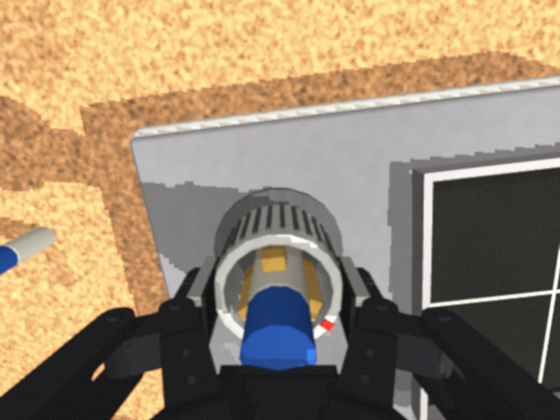

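Request:
arm_command --increments '[0,0.1,0,0,0,0,1,0,0,0,0,0,0,1]'

```text
clock: 17.45
position: [0.5876, 0.148, 0.2876]
ee_rot: [0.459, -0.459, 0.538, -0.537]
contact_force: [-2.6, 3.7, 5.4]
width: 0.0532
```

```bash
python3 -c "
from plan import *
print(info()['effort'].round(2))"
```

```text
t 17.45 pos [0.5876 0.148  0.2876] yaw -1.7274 yax [-4.e-04  7.e-04 -1.e+00] w 0.0532 F [-2.6  3.7  5.4] M [0.27 0.38 0.5 ]
 q [1.320e-01 4.060e-01 1.613e+00 1.000e-03 1.123e+00 1.859e+00]
[ -2.54 -43.5  -21.08  -0.61  -0.69   0.63]
```

Request:
arm_command --increments '[0,0.1,0,0,0,0,1,0,0,0,0,0,0,1]'

```text
clock: 17.7
position: [0.5876, 0.1481, 0.2876]
ee_rot: [0.432, -0.432, 0.56, -0.559]
contact_force: [-2.6, 3.5, 3.9]
width: 0.0532
```

```bash
python3 -c "
from plan import *
print(info()['effort'].round(2));snap('wrist','w15')"
```

```text
t 17.7 pos [0.5876 0.1481 0.2876] yaw -1.8267 yax [-3.e-04  7.e-04 -1.e+00] w 0.0532 F [-2.6  3.5  3.9] M [0.24 0.4  0.77]
 q [1.320e-01 4.060e-01 1.613e+00 1.000e-03 1.123e+00 1.958e+00]
[ -2.88 -43.53 -21.05  -0.58  -0.67   0.86]
```

View pics/w15.png

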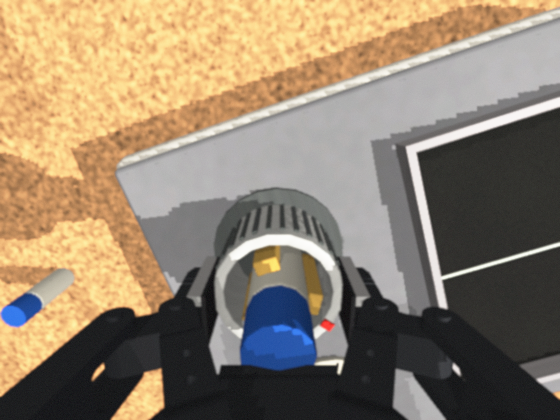

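Request:
arm_command --increments '[0,0,0,0,0,0,0.3,0,0,0,0,0,0,0,0,0,0,0,0,0,0,0,0,0,0,-4,0,0,0,0,0,0,-5.5,0,0,0,0,0,-5,0,0,0,0,0,0,0,0,0,0]'

```text
clock: 18.62
position: [0.6013, 0.1979, 0.3827]
ee_rot: [-0.433, 0.431, -0.56, 0.56]
contact_force: [-0.4, -1.2, 0.8]
width: 0.0854
```

```bash
python3 - <<'E'
from plan import *
info()
im,P=snap('wrist','w16'); snap('side','s16');snap('top','t16')
cv2.imwrite('pics/w16z.png',cv2.resize(cv2.cvtColor(im,cv2.COLOR_RGB2BGR)[120:270,190:390],None,fx=4,fy=4,interpolation=3))
E
```

```text
t 18.62 pos [0.6013 0.1979 0.3827] yaw -1.8276 yax [ 0.0023  0.0016 -1.    ] w 0.0854 F [-0.4 -1.2  0.8] M [0.01 0.02 0.04]
 q [2.080e-01 3.740e-01 1.412e+00 1.000e-03 1.353e+00 2.035e+00]
```

View pics/w16.png

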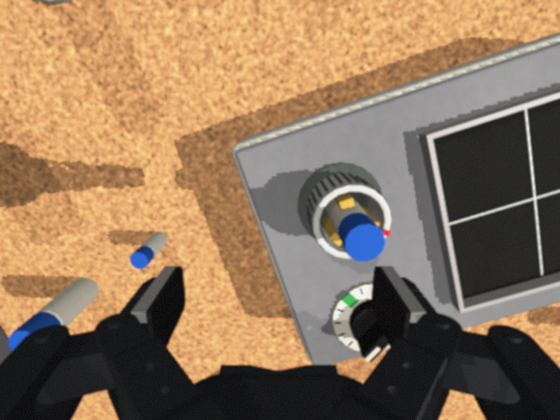

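View pics/w16z.png

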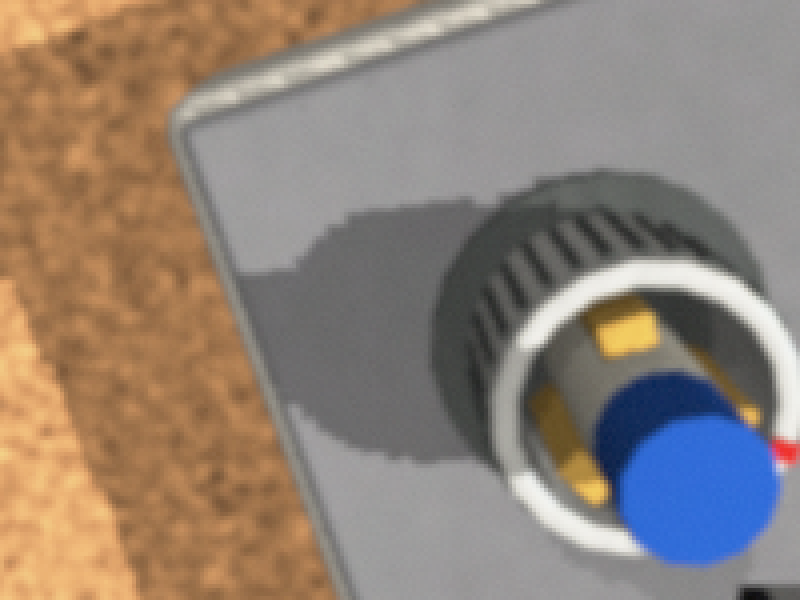

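View pics/s16.png

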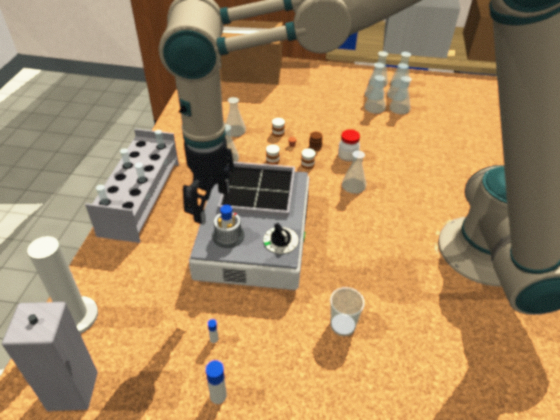

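```bash
python3 - <<'E'
from meas import *
from plan import *
P=vision.camera_params('wrist');C=np.array([.588,.1475])
im=cv2.cvtColor(cv2.imread('pics/w16.png'),cv2.COLOR_BGR2HSV);H,S,V=cv2.split(im)
for s,c,p in blobs(((H<8)|(H>172))&(S>130)&(V>120),3):
    q=plane(P,c,.138)[0,:2]-C; print('red',c,q,np.arctan2(q[1],q[0]))
print('w1 dot angle',np.arctan2(-.01918,-.01596))
print('tube top',plane(P,(363.5,242),.174))
im=cv2.imread('pics/t16.png');PT=vision.camera_params('top');H,S,V=cv2.split(cv2.cvtColor(im,cv2.COLOR_BGR2HSV))
for s,c,p in blobs((H>105)&(H<130)&(S>150)&(V>50),8): print(s,c,plane(PT,c,.172))
for s,c,p in blobs((S<60)&(V>165),60):
    if 340<c[0]<440 and 80<c[1]<260: print(' white',s,c.round(1),plane(PT,c,0.044).round(4))
to((.566,-.373,.40),0)
E
```

```text
red [386.2962963 232.2962963] [-0.0142523  -0.02444034] -2.0987315843190673
w1 dot angle -2.2648162123105857
tube top [[0.58793957 0.14609871 0.174     ]]
[234 173  10   7  43] [238.6744186  176.41860465] [[0.58356482 0.1460295  0.172     ]]
[173 185   6   6  27] [175.40740741 187.11111111] [[0.55649577 0.31751376 0.172     ]]
[127 194  13  11 112] [132.98214286 199.33928571] [[0.52457117 0.43208225 0.172     ]]
 white [414 133  10  10  77] [418.4 137.5] [[ 0.7158 -0.3838  0.044 ]]
 white [411 181  12  12 110] [416.6 186.4] [[ 0.5669 -0.3731  0.044 ]]
 white [366 184  12  12 108] [371.6 189.5] [[ 0.5593 -0.2391  0.044 ]]
 white [367 218  12  12 110] [372.8 223.3] [[ 0.4581 -0.2398  0.044 ]]
t 18.77 pos [0.6005 0.1953 0.3813] yaw -1.8298 yax [-0.0016 -0.0012 -1.    ] w 0.085 F [-0.8  0.6 -0.1] M [-0.02 -0.02 -0.02]
 q [ 2.050e-01  3.740e-01  1.416e+00 -1.000e-03  1.353e+00  2.035e+00]
TURN [ 0.0023 -1.8298 -0.    ] SHIFT(turn first) [ -3.448  -1.87  -56.834] SHIFT(shift first) [55.824 -1.795 11.223] n>= 9.89 9.19
```

```bash
python3 - <<'E'
from plan import *
to((.588,.1475,.43))
E
```

```text
t 18.77 pos [0.6005 0.1953 0.3813] yaw -1.8298 yax [-0.0016 -0.0012 -1.    ] w 0.085 F [-0.8  0.6 -0.1] M [-0.02 -0.02 -0.02]
 q [ 2.050e-01  3.740e-01  1.416e+00 -1.000e-03  1.353e+00  2.035e+00]
TURN [ 0.0012 -0.      0.0016] SHIFT(turn first) [ 4.944 -4.87   0.02 ] SHIFT(shift first) [ 4.952 -4.862  0.014] n>= 0.01 1.12
```

Request:
arm_command --increments '[0,0,0,0,-4.9,0,0,0,0,0,5,0,0,0,0,0,0,0,0,0,0,0,0,0,0,0,0,0]'

```text
clock: 19.27
position: [0.5877, 0.1467, 0.4306]
ee_rot: [0.431, -0.431, 0.561, -0.561]
contact_force: [-0.0, 0.2, -0.5]
width: 0.0851
```

```bash
python3 - <<'E'
from meas import *
from plan import *
s0=info()
im,P=snap('wrist','w17')
R=np.array(P['R']);t=P['t']
s=manip.get_state();Rw=Rt(s).as_matrix()
Rc=R@Rw; tc=R@s['position']+t   # cam from tool
def Pat(pos,yw):
    c,n=np.cos(yw),np.sin(yw);T=np.array([[c,0,-n],[n,0,c],[0,-1.,0]])
    Q=dict(P);Q['R']=Rc@T.T;Q['t']=tc-Q['R']@np.array(pos);return Q
for f,Q in [('w1',Pat((.5864,.1477,.4198),-2.146)),('w5',Pat((.5884,.1475,.4322),-.178)),('w17',P)]:
    im=cv2.imread('pics/%s.png'%f);H,S,V=cv2.split(cv2.cvtColor(im,cv2.COLOR_BGR2HSV))
    roi=np.zeros(H.shape,bool);roi[150:255,225:335]=1
    b=max(blobs((S<50)&(V>185)&roi,20),key=lambda b:b[0][2]*b[0][3])
    w=plane(Q,b[2],.138)[:,:2];h=cv2.convexHull(w.astype(np.float32)).reshape(-1,2)
    A=np.c_[2*h,np.ones(len(h))];sol=np.linalg.lstsq(A,(h**2).sum(1),rcond=None)[0];c=sol[:2]
    print(f,'centre',c,np.sqrt(sol[2]+c@c))
    for s,cc,p in blobs(((H<8)|(H>172))&(S>120)&(V>110)&roi,3):
        q=plane(Q,cc,.138)[0,:2]
        for C in (c,np.array([.588,.1475])): 
            d=q-C;print('  dot',s[4],np.hypot(*d).round(4),np.arctan2(d[1],d[0]).round(3))
im=cv2.imread('pics/w17.png');cv2.imwrite('pics/w17z.png',cv2.resize(im[130:280,190:390],None,fx=4,fy=4,interpolation=3))
E
```

```text
t 19.27 pos [0.5877 0.1467 0.4306] yaw -1.8316 yax [-1.e-03  2.e-04 -1.e+00] w 0.0851 F [-0.   0.2 -0.5] M [ 0.01  0.03 -0.03]
 q [0.13  0.31  1.391 0.    1.441 1.961]
w1 centre [0.58775709 0.14730435] 0.027502967804922868
  dot 24 0.025 -2.266
  dot 24 0.0253 -2.268
w5 centre [0.58630388 0.14966319] 0.025669950473752097
  dot 24 0.0246 -0.337
  dot 24 0.0223 -0.271
w17 centre [0.58946888 0.14686612] 0.02627405388227827
  dot 24 0.0253 -2.171
  dot 24 0.0251 -2.108
```

View pics/w17z.png

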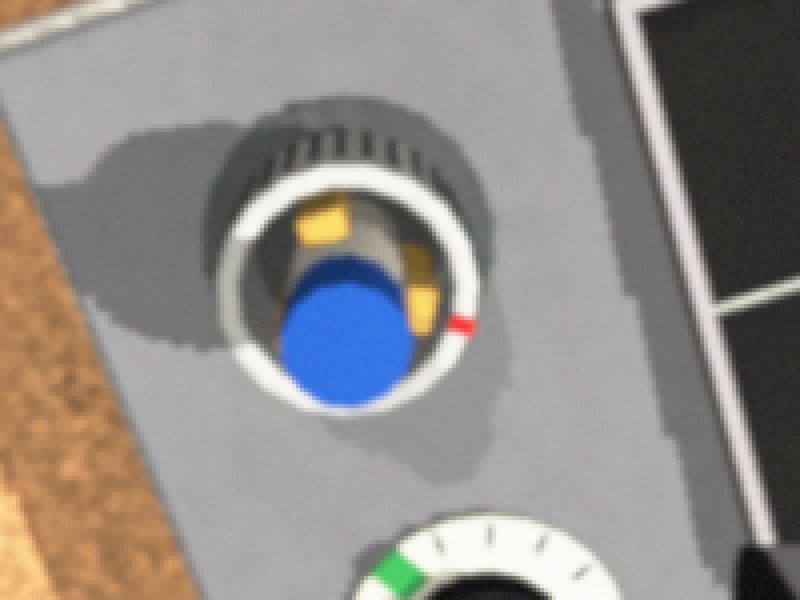

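Request:
arm_command --increments '[0,-0.173,0,0,0,0,0,0,-0.173,0,0,0,0,0,0,-0.173,0,0,0,0,0,0,-0.173,0,0,0,0,0,0,-0.173,0,0,0,0,0,0,-0.173,0,0,0,0,0,0,-0.173,0,0,0,0,0,0,-0.173,0,0,0,0,0]'

```text
clock: 20.32
position: [0.5881, 0.1482, 0.4303]
ee_rot: [-0.69, 0.69, -0.154, 0.154]
contact_force: [-0.2, -0.5, -0.4]
width: 0.0855
```

Request:
arm_command --increments '[0,-0.173,0,0,0,0,0,0,-0.173,0,0,0,0,0,0,-0.162,0,0,0,0,0]'

```text
clock: 20.7
position: [0.5881, 0.1482, 0.4303]
ee_rot: [0.707, -0.707, -0.024, 0.025]
contact_force: [0.4, -0.4, -0.3]
width: 0.0854
```

```bash
python3 - <<'E'
from plan import *
to((.5668,-.3731,.38),.06)
im,P=snap('wrist','w18')
E
```

```text
t 20.7 pos [0.5881 0.1482 0.4303] yaw 0.0684 yax [-1.2e-03  1.0e-04 -1.0e+00] w 0.0854 F [ 0.4 -0.4 -0.3] M [-0.04  0.03  0.01]
 q [0.132 0.312 1.39  0.    1.441 0.064]
TURN [-0.0001  0.0084 -0.0012] SHIFT(turn first) [ -5.251   5.026 -51.912] SHIFT(shift first) [ -5.679   5.026 -51.867] n>= 0.05 8.45
```

View pics/w18.png

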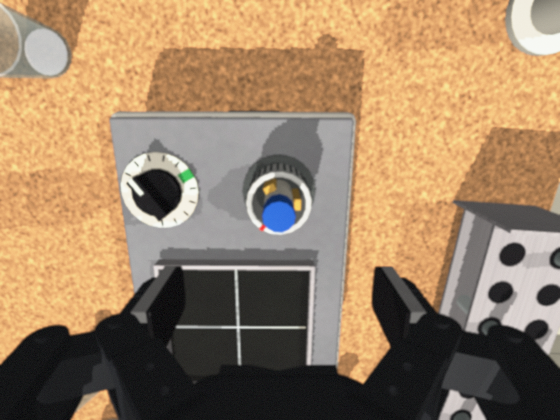

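Request:
arm_command --increments '[0,0,0,-0.63,0,-5.76,0,0,0,0,-0.63,0,-5.76,0,0,0,0,-0.63,0,-5.76,0,0,0,0,-0.63,0.5,-5.76,0,0,0,0,-0.63,0.5,-5.76,0,0,0,0,-0.63,1,-5.76,0,0,0,0,-0.63,1,-5.76,0]'

```text
clock: 21.62
position: [0.5691, -0.2591, 0.4004]
ee_rot: [0.707, -0.707, -0.021, 0.021]
contact_force: [0.6, -0.5, -0.6]
width: 0.0855
```

Request:
arm_command --increments '[0,0,0,-0.63,1,-5.76,0,0,0,0,-0.63,1,-5.76,0,0,0,0,0,0,0,0,0,0,0,0,0,0,0]'

```text
clock: 22.12
position: [0.5637, -0.3732, 0.3803]
ee_rot: [0.707, -0.706, -0.021, 0.022]
contact_force: [-0.3, 0.1, 0.0]
width: 0.0851
```

```bash
cat > vial.py <<'E'
from meas import *
from plan import *
def vials(name='wrist',fn=None):
    s=info() if name=='wrist' else None
    im,P=snap(name,fn); H,S,V=cv2.split(cv2.cvtColor(im,cv2.COLOR_RGB2HSV))
    out=[]
    for s,c,p in blobs((S<70)&(V>160),60 if name!='wrist' else 300):
        h=cv2.minEnclosingCircle(p.astype(np.float32)); 
        if .65<s[4]/(np.pi*h[1]**2+1e-9): print(name,'white',s,c.round(1),'z44',plane(P,h[0],.044)[0,:2].round(4),'z137',plane(P,h[0],.137)[0,:2].round(4))
E
python3 - <<'E'
from vial import *
vials('wrist','w19'); vials('top')
E
```

```text
t 22.12 pos [ 0.5637 -0.3732  0.3803] yaw 0.0605 yax [-9.0e-04  1.8e-03 -1.0e+00] w 0.0851 F [-0.3  0.1  0. ] M [ 0.01 -0.01 -0.01]
 q [-6.880e-01  4.420e-01  1.309e+00  1.000e-03  1.393e+00 -7.490e-01]
wrist white [ 143    9   42   48 1568] [163.6  32.3] z44 [ 0.4579 -0.2391] z137 [ 0.4886 -0.2573]
wrist white [ 260   16   44   47 1491] [281.1  40. ] z44 [ 0.557  -0.2386] z137 [ 0.5574 -0.2569]
wrist white [ 262  173   38   36 1068] [280.4 190.6] z44 [ 0.5651 -0.3712] z137 [ 0.563  -0.3489]
wrist white [ 430  188   40   37 1130] [449.5 206.2] z44 [ 0.7326 -0.3765] z137 [ 0.6792 -0.3526]
top white [414 133  10  11  87] [418.4 137.6] z44 [ 0.7151 -0.3841] z137 [ 0.6914 -0.3521]
top white [366 137  10  12  80] [370.6 141.8] z44 [ 0.7023 -0.2416] z137 [ 0.6797 -0.2208]
top white [411 181  12  12 115] [416.5 186.5] z44 [ 0.5667 -0.3728] z137 [ 0.5546 -0.3417]
top white [367 184  11  13 107] [372.  189.7] z44 [ 0.5582 -0.2391] z137 [ 0.5468 -0.2184]
top white [367 218  12  12 117] [372.7 223.3] z44 [ 0.4579 -0.2393] z137 [ 0.4543 -0.2186]
top white [198 264  14  15 167] [204.6 271.6] z44 [0.3195 0.2619] z137 [0.3267 0.2434]
top white [352 267  10  10  77] [356.8 270.9] z44 [ 0.3178 -0.1884] z137 [ 0.3251 -0.1717]
top white [502 311  11  10  68] [506.  316.2] z44 [ 0.1896 -0.6158] z137 [ 0.2069 -0.5658]
```

View pics/w19.png

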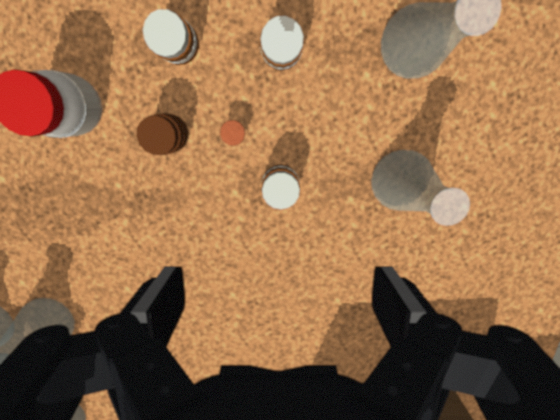

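```bash
python3 - <<'E'
from plan import *
P=vision.camera_params('wrist')
print(plane(P,[(403,181),(372,181),(232,133),(160,134)],.003)); 
to((.5655,-.3722,.184),.06)
E
```

```text
[[ 0.70040232 -0.3617059   0.003     ]
 [ 0.66629089 -0.36385798  0.003     ]
 [ 0.51193874 -0.32206169  0.003     ]
 [ 0.43628251 -0.32766209  0.003     ]]
t 22.23 pos [ 0.5639 -0.3721  0.3812] yaw 0.0628 yax [ 1.e-04  6.e-04 -1.e+00] w 0.0853 F [-1.5 -0.2  0.5] M [-0.    0.03  0.01]
 q [-6.860e-01  4.400e-01  1.309e+00  1.000e-03  1.393e+00 -7.490e-01]
TURN [-0.0006  0.0028  0.0001] SHIFT(turn first) [ 0.158 19.723 -0.021] SHIFT(shift first) [ 0.156 19.723 -0.034] n>= 0.01 3.18
```

Request:
arm_command --increments '[0,0,0,0.15,4,0,0,0,0,0,0,5,0,0,0,0,0,0,5,0,0,0,0,0,0,4,0,0,0,0,0,0,1.7,0,0,0,0,0,0,0,0,0,0,0,0,0,0,0,0]'

```text
clock: 23.1
position: [0.5659, -0.3736, 0.1863]
ee_rot: [-0.706, 0.708, 0.023, -0.021]
contact_force: [-0.3, 0.1, 0.2]
width: 0.0854
```

Request:
arm_command --increments '[0,0,0,0,0,0,0.3,0,0,0,0,0,0,0.6,0,0,0,0,0,0,1,0,0,0,0,0,0,1,0,0,0,0,0,0,1]' --grip_force 40

```text
clock: 23.72
position: [0.5651, -0.3737, 0.1852]
ee_rot: [-0.706, 0.707, 0.022, -0.021]
contact_force: [-0.4, -0.0, 5.2]
width: 0.0385
```

```bash
python3 - <<'E'
from plan import *
im,P=snap('wrist','w20')
yw=.063;C=np.array([.5523,-.014]);
R=np.array([[np.cos(yw),-np.sin(yw)],[np.sin(yw),np.cos(yw)]])
for l in [(.036,-.036),(-.036,-.036),(.036,.036),(-.036,.036)]: print(l,(C+R@l).round(4))
to((.5905,-.0477,.40),.063)
E
```

```text
(0.036, -0.036) [ 0.5905 -0.0477]
(-0.036, -0.036) [ 0.5186 -0.0522]
(0.036, 0.036) [0.586  0.0242]
(-0.036, 0.036) [0.5141 0.0197]
t 23.77 pos [ 0.5652 -0.3737  0.1852] yaw 0.0619 yax [ 0.0012 -0.0012 -1.    ] w 0.0389 F [-0.2  0.   5.3] M [0.05 0.08 0.02]
 q [-0.687  0.598  1.552 -0.     0.99  -0.749]
TURN [ 0.0013 -0.0011  0.0011] SHIFT(turn first) [  4.581 -21.478  32.374] SHIFT(shift first) [  4.57  -21.513  32.352] n>= 0.01 6.31
```

View pics/w20.png

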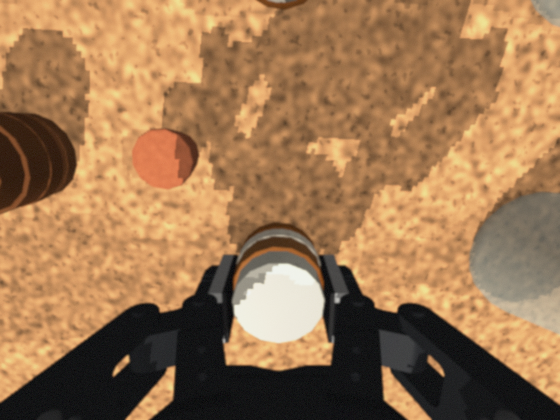

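Request:
arm_command --increments '[0,0,0,0,-3,0,1,0,0,0,0,-6,0,1,0,0,0,0,-6,0,1,0,0,0,0.77,0,5.4,1,0,0,0,0.77,0,5.4,1,0,0,0,0.77,0,5.4,1,0,0,0,0.77,0,5.4,1,0,0,0,0.77,0,5.4,1]'

```text
clock: 24.78
position: [0.5864, -0.0998, 0.3336]
ee_rot: [0.707, -0.707, -0.022, 0.022]
contact_force: [1.2, 0.4, -0.2]
width: 0.0388
```

Request:
arm_command --increments '[0,0,0,0.73,0,5.4,1,0,0,0,0,0,0,1,0,0,0,0,0,0,1]'

```text
clock: 25.15
position: [0.5905, -0.0473, 0.3337]
ee_rot: [-0.706, 0.707, 0.022, -0.022]
contact_force: [0.2, -0.2, -0.9]
width: 0.0385
```

```bash
python3 - <<'E'
from plan import *
im,P=snap('wrist','w21')
to((.5905,-.0477,.28),.063)
E
```

```text
t 25.2 pos [ 0.5906 -0.048   0.3338] yaw 0.0616 yax [-4.e-04 -8.e-04 -1.e+00] w 0.0383 F [-0.4  0.1 -0.9] M [-0.01  0.01  0.01]
 q [-1.980e-01  3.490e-01  1.579e+00 -1.000e-03  1.214e+00 -2.590e-01]
TURN [ 0.0008 -0.0014 -0.0005] SHIFT(turn first) [-5.000e-03  5.381e+00  2.700e-02] SHIFT(shift first) [-3.000e-03  5.381e+00  3.100e-02] n>= 0.01 0.87
```

View pics/w21.png

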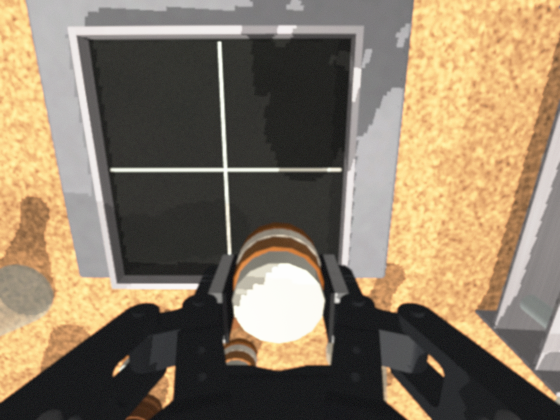

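```bash
python3 - <<'E'
from plan import *
P=vision.camera_params('wrist')
print(plane(P,[(226,169.5),(110,170),(342,170),(220,42)],.093))
print(plane(P,[(75,32),(359,32),(352,289),(115,289)],.105))
E
```

```text
[[ 0.55350566 -0.01193138  0.093     ]
 [ 0.47747868 -0.01680608  0.093     ]
 [ 0.62916482 -0.00763032  0.093     ]
 [ 0.54884904  0.06332541  0.093     ]]
[[ 0.470983    0.06181777  0.105     ]
 [ 0.62694907  0.07091225  0.105     ]
 [ 0.64352542 -0.0878402   0.105     ]
 [ 0.47932036 -0.09803703  0.105     ]]
```

Request:
arm_command --increments '[0,0,0,0,2.5,0,1,0,0,0,0,2,0,1,0,0,0,0,0.7,0,1,0,0,0,0,0.2,0,1,0,0,0,0,0,0,1]'

```text
clock: 25.82
position: [0.5909, -0.0477, 0.2806]
ee_rot: [-0.707, 0.707, 0.022, -0.021]
contact_force: [1.0, 0.1, -0.8]
width: 0.0384
```

```bash
python3 - <<'E'
from plan import *
to((.5905,-.0477,.2782),.063)
E
```

```text
t 25.82 pos [ 0.5909 -0.0477  0.2806] yaw 0.0613 yax [ 1.1e-03 -4.0e-04 -1.0e+00] w 0.0384 F [ 1.   0.1 -0.8] M [ 0.02 -0.01  0.03]
 q [-0.198  0.394  1.652 -0.     1.094 -0.259]
TURN [ 0.0004 -0.0017  0.0011] SHIFT(turn first) [-0.04   0.244  0.005] SHIFT(shift first) [-0.04   0.244  0.005] n>= 0.01 0.04
```

Request:
arm_command --increments '[0,0,0,0,0.2,0,1,0,0,0,0,0.15,0,1,0,0,0,0,0,0,1]'

```text
clock: 26.2
position: [0.5908, -0.0472, 0.2782]
ee_rot: [-0.706, 0.707, 0.023, -0.021]
contact_force: [-1.6, -0.4, 5.3]
width: 0.0388
```

Request:
arm_command --increments '[0,0,0,0,0,0,0.5,0,0,0,0,0,0,0.4,0,0,0,0,0,0,0.35,0,0,0,0,0,0,0.35]'

```text
clock: 26.7
position: [0.5906, -0.0472, 0.2764]
ee_rot: [-0.707, 0.707, 0.022, -0.022]
contact_force: [0.7, -0.4, 0.3]
width: 0.0552
```

```bash
python3 - <<'E'
from plan import *
info();snap('wrist','w22')
E
```

```text
t 26.7 pos [ 0.5906 -0.0472  0.2764] yaw 0.062 yax [-2.e-04 -0.e+00 -1.e+00] w 0.0552 F [ 0.7 -0.4  0.3] M [-0.01 -0.01 -0.  ]
 q [-0.197  0.398  1.658 -0.     1.086 -0.259]
```

View pics/w22.png

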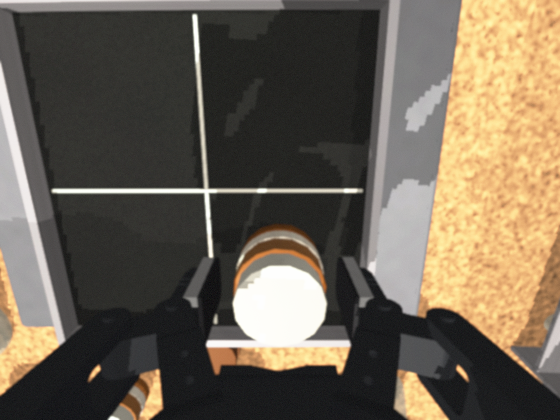

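Request:
arm_command --increments '[0,0,0,0,-2,0,0.35,0,0,0,0,-5,0,0.35,0,0,0,0,-3,0,0,0,0,0,0,0,0,0]'

```text
clock: 27.25
position: [0.5913, -0.0473, 0.3794]
ee_rot: [-0.706, 0.707, 0.024, -0.02]
contact_force: [0.6, 0.2, -0.1]
width: 0.0855
```

```bash
python3 - <<'E'
from vial import *
vials('top'); to((.558,-.239,.38),.063)
E
```

```text
top white [ 19   0  28  26 702] [32.3 12.5] z44 [1.1316 0.8072] z137 [1.0754 0.7462]
top white [414 133  10  11  85] [418.5 137.5] z44 [ 0.7151 -0.3841] z137 [ 0.6914 -0.3521]
top white [367 137   9  11  68] [371.1 141.5] z44 [ 0.704  -0.2421] z137 [ 0.6812 -0.2212]
top white [366 184  12  12 114] [371.6 189.6] z44 [ 0.559  -0.2391] z137 [ 0.5475 -0.2185]
top white [367 218  12  12 113] [372.8 223.3] z44 [ 0.458  -0.2397] z137 [ 0.4544 -0.219 ]
t 27.3 pos [ 0.5907 -0.0472  0.3773] yaw 0.062 yax [ 2.1e-03 -5.0e-04 -1.0e+00] w 0.0855 F [-0.   0.5 -0.7] M [ 0.05  0.05 -0.04]
 q [-0.197  0.318  1.513 -0.     1.309 -0.259]
TURN [ 0.0006 -0.001   0.002 ] SHIFT(turn first) [ -4.466  -0.265 -18.938] SHIFT(shift first) [ -4.447  -0.262 -18.942] n>= 0.01 3.14
```

Request:
arm_command --increments '[0,0,0,-1.1,0,-4.74,0,0,0,0,-1.1,0,-4.74,0,0,0,0,-1.1,0,-4.74,0,0,0,0,-1.13,0,-4.74,0,0,0,0,0,0,0,0,0,0,0,0,0,0,0]'

```text
clock: 28.05
position: [0.5578, -0.2389, 0.3749]
ee_rot: [0.708, -0.706, -0.021, 0.023]
contact_force: [-0.5, -0.2, 0.7]
width: 0.0855
```

```bash
python3 - <<'E'
from vial import *
vials('wrist','w23'); to((.558,-.239,.185),.063)
E
```

```text
t 28.05 pos [ 0.5578 -0.2389  0.3749] yaw 0.0613 yax [-0.0026  0.0023 -1.    ] w 0.0855 F [-0.5 -0.2  0.7] M [-0.02  0.01 -0.  ]
 q [-5.200e-01  3.420e-01  1.483e+00  1.000e-03  1.321e+00 -5.810e-01]
wrist white [ 155  169   39   37 1109] [174.1 186.7] z44 [ 0.4574 -0.2377] z137 [ 0.4869 -0.2148]
wrist white [ 261  174   38   37 1110] [279.4 192.4] z44 [ 0.5579 -0.2376] z137 [ 0.5561 -0.2147]
wrist white [ 430  187   39   38 1184] [448.9 205.3] z44 [ 0.7228 -0.2405] z137 [ 0.6696 -0.2167]
t 28.1 pos [ 0.5579 -0.2383  0.3753] yaw 0.0623 yax [-0.0021  0.0019 -1.    ] w 0.0849 F [ 0.2 -0.6 -0.2] M [ 0.    0.04 -0.02]
 q [-5.190e-01  3.410e-01  1.483e+00  1.000e-03  1.321e+00 -5.810e-01]
TURN [-0.002  -0.0007 -0.002 ] SHIFT(turn first) [ 2.0000e-03  1.9031e+01 -6.7000e-02] SHIFT(shift first) [ 0.039 19.031 -0.105] n>= 0.01 3.07
```

View pics/w23.png

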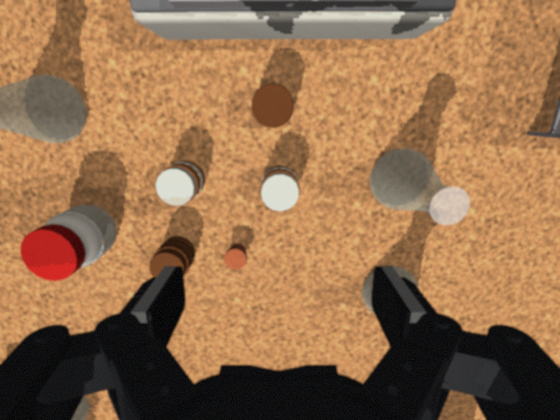

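Request:
arm_command --increments '[0,0,0,0,4,-0.05,0,0,0,0,0,5,0,0,0,0,0,0,5,0,0,0,0,0,0,3.5,0,0,0,0,0,0,1.5,0,0,0,0,0,0,0,0,0,0,0,0,0,0,0,0]'

```text
clock: 28.98
position: [0.559, -0.2397, 0.1882]
ee_rot: [-0.706, 0.707, 0.023, -0.021]
contact_force: [0.7, -0.1, 0.7]
width: 0.0853
```

Request:
arm_command --increments '[0,0,0,0,0,0,0.3,0,0,0,0,0,0,0.6,0,0,0,0,0,0,1,0,0,0,0,0,0,1,0,0,0,0,0,0,1]'

```text
clock: 29.6
position: [0.5584, -0.2399, 0.1876]
ee_rot: [-0.706, 0.707, 0.022, -0.021]
contact_force: [-1.3, -0.3, 6.2]
width: 0.0385
```

```bash
python3 - <<'E'
from plan import *
im,P=snap('wrist','w24')
yw=.0605;C=np.array([.5533,-.0125]);
R=np.array([[np.cos(yw),-np.sin(yw)],[np.sin(yw),np.cos(yw)]])
for l in [(.036,-.036),(-.036,-.036),(.036,.036),(-.036,.036)]: print(l,(C+R@l).round(4))
to((C+R@(.036,.036)).tolist()+[.333],.0605)
E
```

```text
(0.036, -0.036) [ 0.5914 -0.0463]
(-0.036, -0.036) [ 0.5195 -0.0506]
(0.036, 0.036) [0.5871 0.0256]
(-0.036, 0.036) [0.5152 0.0213]
t 29.65 pos [ 0.5584 -0.2398  0.1876] yaw 0.0619 yax [ 1.4e-03 -8.0e-04 -1.0e+00] w 0.0384 F [-0.2  0.4  6.2] M [0.11 0.07 0.  ]
 q [-0.52   0.513  1.721 -0.     0.906 -0.582]
TURN [0.0009 0.0014 0.0013] SHIFT(turn first) [  4.464 -14.54   26.324] SHIFT(shift first) [  4.519 -14.557  26.305] n>= 0.01 4.9
```

View pics/w24.png

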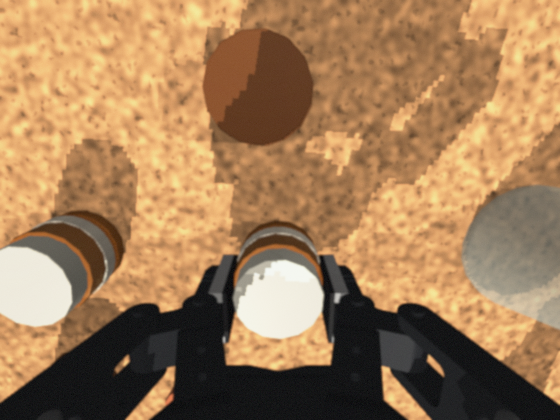

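Request:
arm_command --increments '[0,0,0,0,-3,0,1,0,0,0,0,-6,0,1,0,0,0,0,-5.5,0,1,0,0,0,0.9,0,5.27,1,0,0,0,0.9,0,5.27,1,0,0,0,0.9,0,5.27,1,0,0,0,0.9,0,5.27,1,0,0,0,0.9,0,5.25,1]'

```text
clock: 30.65
position: [0.5866, 0.0276, 0.3313]
ee_rot: [-0.707, 0.707, 0.022, -0.022]
contact_force: [1.7, -0.5, -1.2]
width: 0.0384
```

Request:
arm_command --increments '[0,0,0,0,0,0,1,0,0,0,0,0,0,1]'

```text
clock: 30.9
position: [0.5866, 0.0258, 0.3313]
ee_rot: [-0.706, 0.707, 0.022, -0.022]
contact_force: [-0.4, -0.3, -0.2]
width: 0.0388
```

```bash
python3 - <<'E'
from plan import *
im,P=snap('wrist','w25')
to((.5871,.0256,.2806),.0605)
E
```

```text
t 30.95 pos [0.5866 0.0252 0.3313] yaw 0.0616 yax [-6.e-04 -8.e-04 -1.e+00] w 0.0385 F [-0.1 -0.2 -0.2] M [-0.02 -0.01  0.  ]
 q [-7.500e-02  3.430e-01  1.595e+00 -1.000e-03  1.205e+00 -1.370e-01]
TURN [ 0.0008  0.0011 -0.0007] SHIFT(turn first) [0.05  5.07  0.035] SHIFT(shift first) [0.053 5.07  0.039] n>= 0.01 0.82
```

View pics/w25.png

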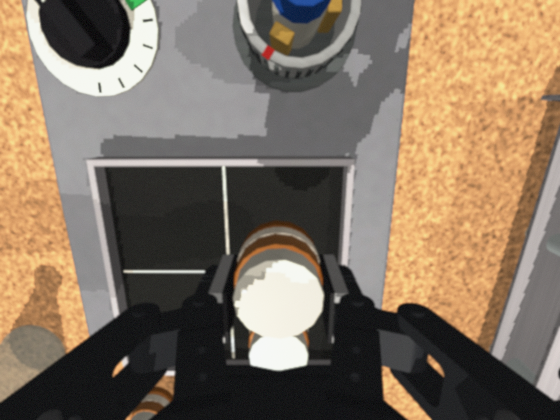

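Request:
arm_command --increments '[0,0,0,0.05,2.3,0,1,0,0,0,0,2,0,1,0,0,0,0,0.7,0,1,0,0,0,0,0.2,0,1,0,0,0,0,0.1,0,1,0,0,0,0,0,0,1]'

```text
clock: 31.7
position: [0.5866, 0.0246, 0.2806]
ee_rot: [-0.706, 0.707, 0.021, -0.022]
contact_force: [-5.0, -0.8, 8.3]
width: 0.0383
```

```bash
python3 - <<'E'
from plan import *
to((.5871,.0256,.2806),.0605)
E
```

```text
t 31.7 pos [0.5866 0.0246 0.2806] yaw 0.0608 yax [-8.0e-04 -1.3e-03 -1.0e+00] w 0.0383 F [-5.  -0.8  8.3] M [-0.12  0.78 -0.08]
 q [-0.076  0.387  1.664 -0.002  1.091 -0.136]
TURN [ 0.0012  0.0003 -0.0009] SHIFT(turn first) [0.056 0.002 0.098] SHIFT(shift first) [0.056 0.002 0.098] n>= 0.01 0.02
```

Request:
arm_command --increments '[0,0,0,0,-0.1,0,0.5,0,0,0,0,0,0,0.4,0,0,0,0,0,0,0.35,0,0,0,0,0,0,0.35]'

```text
clock: 32.2
position: [0.5873, 0.0259, 0.2794]
ee_rot: [-0.707, 0.707, 0.022, -0.022]
contact_force: [-0.2, -0.7, -0.3]
width: 0.056
```

```bash
python3 - <<'E'
from plan import *
info();snap('wrist','w26')
E
```

```text
t 32.2 pos [0.5873 0.0259 0.2794] yaw 0.0619 yax [-2.e-04 -1.e-04 -1.e+00] w 0.056 F [-0.2 -0.7 -0.3] M [ 0.01  0.03 -0.03]
 q [-0.074  0.389  1.664 -0.     1.088 -0.136]
```

View pics/w26.png

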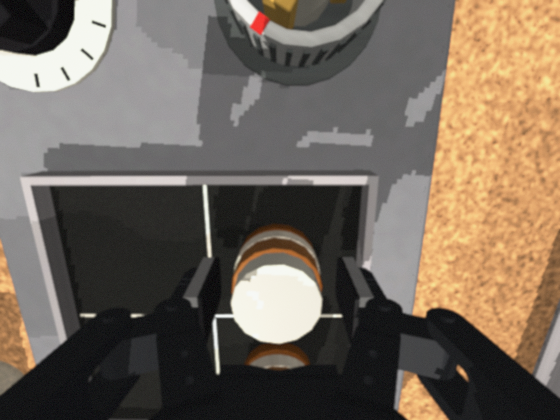

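Request:
arm_command --increments '[0,0,0,0,-2,0,0.35,0,0,0,0,-5,0,0.35,0,0,0,0,-3,0,0,0,0,0,0,0,0,0]'

```text
clock: 32.75
position: [0.588, 0.026, 0.3823]
ee_rot: [-0.707, 0.707, 0.024, -0.02]
contact_force: [-0.9, 0.6, -0.6]
width: 0.085
```

```bash
python3 - <<'E'
from vial import *
vials('top'); to((.458,-.239,.38),.0605)
E
```

```text
top white [ 19   0  28  26 702] [32.3 12.5] z44 [1.1316 0.8072] z137 [1.0754 0.7462]
top white [ 76   0  28  25 684] [89.8 12.1] z44 [1.1309 0.6279] z137 [1.0748 0.5809]
top white [414 133  10  10  84] [418.5 137.4] z44 [ 0.7157 -0.3843] z137 [ 0.692  -0.3523]
top white [366 137  10  11  63] [371.  141.3] z44 [ 0.7037 -0.2409] z137 [ 0.6809 -0.2201]
top white [367 218  12  12 111] [372.9 223.2] z44 [ 0.4583 -0.2397] z137 [ 0.4547 -0.219 ]
t 32.8 pos [0.5873 0.0261 0.3803] yaw 0.0622 yax [ 2.e-03 -2.e-04 -1.e+00] w 0.0854 F [-0.5 -0.1 -1.3] M [-0.02 -0.01  0.01]
 q [-0.074  0.309  1.519 -0.     1.312 -0.136]
TURN [0.0004 0.0017 0.002 ] SHIFT(turn first) [-14.511   0.03  -25.675] SHIFT(shift first) [-1.4554e+01  1.0000e-02 -2.5651e+01] n>= 0.01 4.76
```

Request:
arm_command --increments '[0,0,0,-2.9,0,-5.13,0,0,0,0,-2.9,0,-5.13,0,0,0,0,-2.9,0,-5.13,0,0,0,0,-2.9,0,-5.13,0,0,0,0,-2.95,0,-5.13,0,0,0,0,0,0,0,0,0,0,0,0,0,0,0]'

```text
clock: 33.67
position: [0.4577, -0.2388, 0.3782]
ee_rot: [0.708, -0.706, -0.021, 0.022]
contact_force: [-0.1, 0.6, -0.5]
width: 0.0853
```

```bash
python3 - <<'E'
from vial import *
vials('wrist','w27'); to((.4578,-.2392,.186),.0605)
E
```

```text
t 33.67 pos [ 0.4577 -0.2388  0.3782] yaw 0.061 yax [-0.0019  0.0024 -1.    ] w 0.0853 F [-0.1  0.6 -0.5] M [ 0.02 -0.02 -0.01]
 q [-6.160e-01  2.050e-01  1.670e+00  1.000e-03  1.269e+00 -6.770e-01]
wrist white [  75   95   43   44 1465] [ 96.4 116.4] z44 [ 0.2882 -0.177 ] z137 [ 0.3387 -0.173 ]
wrist white [ 260  175   38   37 1086] [278.1 192.4] z44 [ 0.4566 -0.2384] z137 [ 0.4552 -0.2155]
t 33.73 pos [ 0.458  -0.2382  0.3785] yaw 0.0625 yax [-0.0015  0.0019 -1.    ] w 0.085 F [-0.3 -0.9  0.3] M [-0.01 -0.   -0.01]
 q [-6.150e-01  2.050e-01  1.670e+00  1.000e-03  1.269e+00 -6.770e-01]
TURN [-0.002   0.002  -0.0014] SHIFT(turn first) [-0.029 19.249 -0.098] SHIFT(shift first) [-3.0000e-03  1.9249e+01 -1.3700e-01] n>= 0.01 3.1
```

View pics/w27.png

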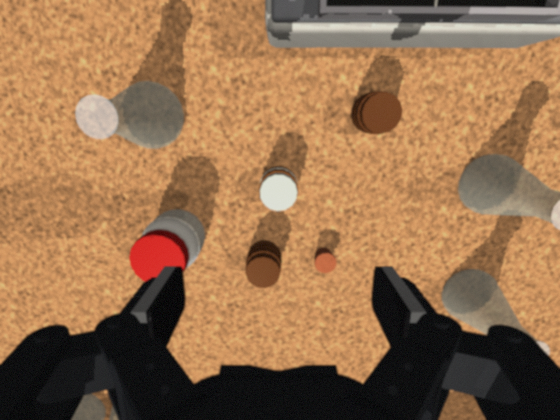

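Request:
arm_command --increments '[0,0,0,0,4,-0.05,0,0,0,0,0,5,0,0,0,0,0,0,5,0,0,0,0,0,0,3.7,0,0,0,0,0,0,1.6,0,0,0,0,0,0,0,0,0,0,0,0,0,0,0,0]'

```text
clock: 34.6
position: [0.4588, -0.2389, 0.1872]
ee_rot: [-0.707, 0.707, 0.023, -0.022]
contact_force: [0.3, -1.2, 0.1]
width: 0.085
```

Request:
arm_command --increments '[0,0,0,0,0,0,0.3,0,0,0,0,0,0,0.6,0,0,0,0,0,0,1,0,0,0,0,0,0,1,0,0,0,0,0,0,1]'

```text
clock: 35.22
position: [0.4581, -0.2397, 0.1875]
ee_rot: [-0.707, 0.707, 0.022, -0.021]
contact_force: [-0.5, 1.4, 6.3]
width: 0.0385
```

```bash
python3 - <<'E'
from plan import *
im,P=snap('wrist','w28')
to((.5152,.0213,.333),.0605)
E
```

```text
t 35.27 pos [ 0.4581 -0.2397  0.1875] yaw 0.0617 yax [ 1.2e-03 -7.0e-04 -1.0e+00] w 0.0386 F [-0.2  0.   6.7] M [0.17 0.11 0.05]
 q [-0.617  0.41   1.928  0.     0.802 -0.679]
TURN [0.0008 0.0012 0.0011] SHIFT(turn first) [  7.278 -14.551  25.71 ] SHIFT(shift first) [  7.326 -14.563  25.69 ] n>= 0.01 4.91
```

View pics/w28.png

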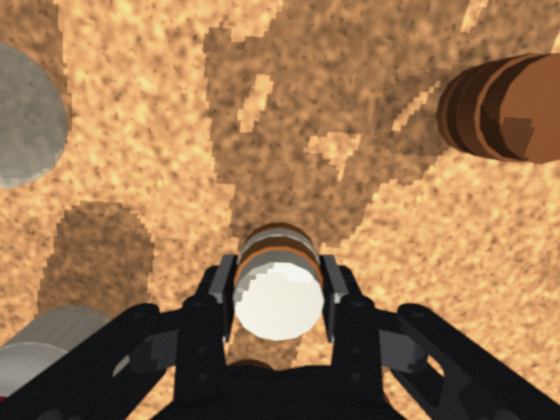

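Request:
arm_command --increments '[0,0,0,0,-3,0,1,0,0,0,0,-6,0,1,0,0,0,0,-5.5,0,1,0,0,0,1.82,0,4.63,1,0,0,0,1.82,0,4.63,1,0,0,0,1.82,0,4.63,1,0,0,0,1.82,0,4.63,1,0,0,0,0,0,0,1]'

```text
clock: 36.28
position: [0.5194, -0.0474, 0.3314]
ee_rot: [0.707, -0.706, -0.023, 0.023]
contact_force: [-0.7, 0.1, -1.5]
width: 0.0387
```

Request:
arm_command --increments '[0,0,0,0,0,0,1]'

```text
clock: 36.4
position: [0.5188, -0.0503, 0.3313]
ee_rot: [-0.707, 0.707, 0.022, -0.022]
contact_force: [0.0, 0.4, -1.8]
width: 0.0385
```

```bash
python3 - <<'E'
from plan import *
im,P=snap('wrist','w29')
to((.5195,-.0506,.2806),.0605)
E
```

```text
t 36.45 pos [ 0.5188 -0.0508  0.3314] yaw 0.0617 yax [-7.e-04 -6.e-04 -1.e+00] w 0.0385 F [ 0.4  0.1 -0.9] M [-0.01  0.02 -0.02]
 q [-2.310e-01  2.490e-01  1.735e+00 -1.000e-03  1.158e+00 -2.920e-01]
TURN [ 0.0006  0.0012 -0.0007] SHIFT(turn first) [0.069 5.078 0.017] SHIFT(shift first) [0.073 5.078 0.02 ] n>= 0.01 0.82
```

View pics/w29.png

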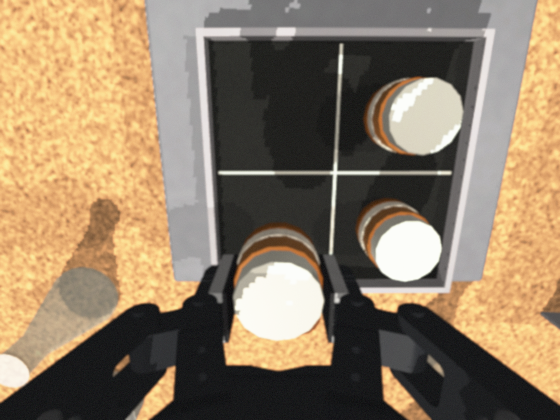

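Request:
arm_command --increments '[0,0,0,0.05,2.3,0,1,0,0,0,0,2,0,1,0,0,0,0,0.7,0,1,0,0,0,0,0.2,0,1,0,0,0,0,0,0,1,0,0,0,0,0,0,1]'

```text
clock: 37.2
position: [0.5194, -0.051, 0.2805]
ee_rot: [-0.706, 0.707, 0.022, -0.022]
contact_force: [-2.0, -1.5, 5.8]
width: 0.0385
```

```bash
python3 - <<'E'
from plan import *
to((.5195,-.0506,.2806),.0605)
E
```

```text
t 37.2 pos [ 0.5194 -0.051   0.2805] yaw 0.0614 yax [ 0.     -0.0012 -1.    ] w 0.0385 F [-2.  -1.5  5.8] M [-0.28  0.61 -0.04]
 q [-2.310e-01  3.000e-01  1.807e+00 -1.000e-03  1.035e+00 -2.920e-01]
TURN [ 0.0012  0.0009 -0.    ] SHIFT(turn first) [ 0.016 -0.009  0.039] SHIFT(shift first) [ 0.016 -0.009  0.039] n>= 0.01 0.01
```

Request:
arm_command --increments '[0,0,0,0,0,0,0.5,0,0,0,0,0,0,0.4,0,0,0,0,0,0,0.4,0,0,0,0,0,0,0.4,0,0,0,0,-2,0,0.4,0,0,0,0,-5,0,0.4,0,0,0,0,-5,0,0,0,0,0,0,0,0,0]'

```text
clock: 38.2
position: [0.5208, -0.0503, 0.4039]
ee_rot: [-0.706, 0.708, 0.025, -0.019]
contact_force: [0.9, -0.2, 0.3]
width: 0.0841
```

```bash
python3 - <<'E'
from vial import *
vials('top','t30'); snap('wrist','w30'); snap('side','s30'); to((.4725,.141,.43),.0605)
im=cv2.imread('pics/t30.png');a=cv2.resize(im[145:245,205:435],None,fx=3.4,fy=3.4,interpolation=3)
cv2.imwrite('pics/t30z.png',a)
s=cv2.imread('pics/s30.png');cv2.imwrite('pics/s30z.png',cv2.resize(s[90:290,190:390],None,fx=3,fy=3,interpolation=3))
E
```

```text
top white [ 19   0  28  26 702] [32.3 12.5] z44 [1.1316 0.8072] z137 [1.0754 0.7462]
top white [ 76   0  28  25 685] [89.8 12.1] z44 [1.1309 0.6279] z137 [1.0748 0.5809]
top white [163   0  27  24 648] [176.   11.5] z44 [1.1282 0.3557] z137 [1.0723 0.33  ]
top white [ 75  26  29  27 739] [89.1 39. ] z44 [1.0417 0.6275] z137 [0.9925 0.5805]
top white [  0  84  15  18 260] [ 6.9 92.2] z44 [0.8762 0.8775] z137 [0.84   0.8111]
top white [414 133  10  10  83] [418.5 137.4] z44 [ 0.7162 -0.3843] z137 [ 0.6925 -0.3523]
top white [366 137  10  11  60] [371.  141.4] z44 [ 0.7037 -0.2409] z137 [ 0.6809 -0.2201]
top white [277 171  12  13 115] [282.8 176.8] z44 [0.6015 0.0255] z137 [0.5867 0.0255]
t 38.35 pos [ 0.5192 -0.05    0.3986] yaw 0.0621 yax [-1.8e-03  3.0e-04 -1.0e+00] w 0.0852 F [-0.3  0.9  0. ] M [ 0.02  0.04 -0.01]
 q [-0.229  0.2    1.625 -0.     1.319 -0.291]
TURN [-0.0005  0.0016 -0.0018] SHIFT(turn first) [-3.502 -3.141 19.347] SHIFT(shift first) [-3.477 -3.126 19.354] n>= 0.01 3.21
```

View pics/t30z.png

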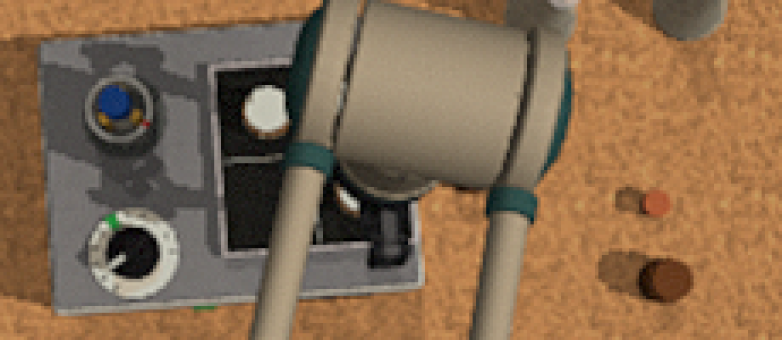

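View pics/s30z.png

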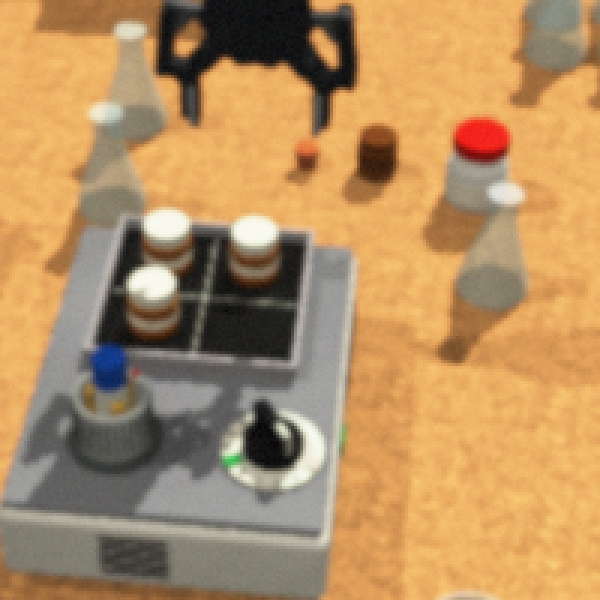

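View pics/w30.png

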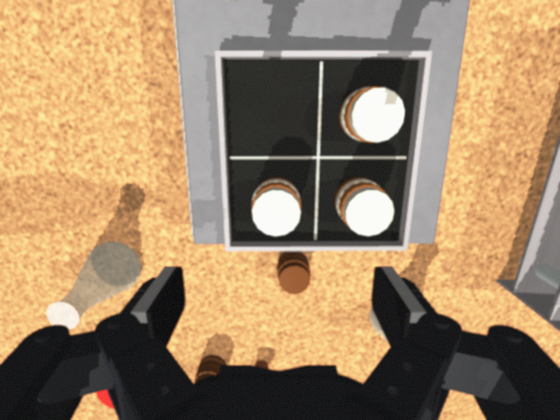

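```bash
python3 - <<'E'
from plan import *
to((.530,.143,.43),.0605)
im=cv2.imread('pics/w5.png');cv2.imwrite('pics/w5z.png',cv2.resize(im[165:265,110:220],None,fx=5.5,fy=5.5,interpolation=3))
E
```

```text
t 38.35 pos [ 0.5192 -0.05    0.3986] yaw 0.0621 yax [-1.8e-03  3.0e-04 -1.0e+00] w 0.0852 F [-0.3  0.9  0. ] M [ 0.02  0.04 -0.01]
 q [-0.229  0.2    1.625 -0.     1.319 -0.291]
TURN [-0.0005  0.0016 -0.0018] SHIFT(turn first) [ 2.25  -3.141 19.199] SHIFT(shift first) [ 2.274 -3.137 19.197] n>= 0.01 3.16
```

View pics/w5z.png

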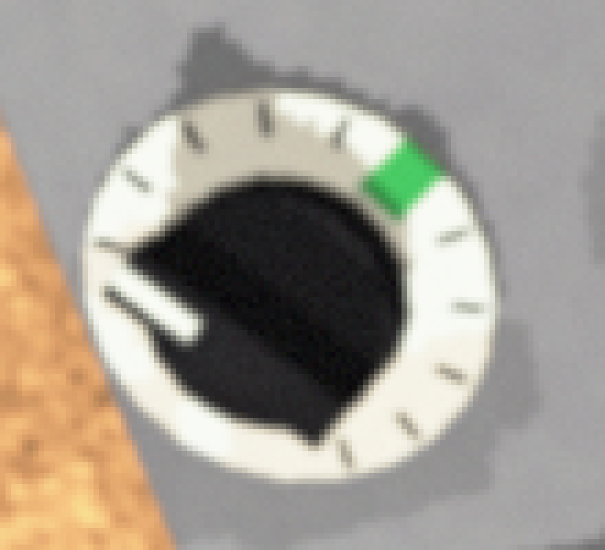

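Request:
arm_command --increments '[0,0,0,0.56,-0.8,4.8,0,0,0,0,0.56,-0.8,4.8,0,0,0,0,0.56,-0.8,4.8,0,0,0,0,0.56,-0.75,4.8,0,0,0,0,0,0,0,0,0,0,0,0,0,0,0]'

```text
clock: 39.1
position: [0.5298, 0.1426, 0.4293]
ee_rot: [-0.706, 0.707, 0.021, -0.023]
contact_force: [-1.0, -0.1, -0.0]
width: 0.0855
```

```bash
python3 - <<'E'
from meas import *
from plan import *
info()
im,P=snap('wrist','w31');bgr=im[:,:,::-1].copy()
H,S,V=cv2.split(cv2.cvtColor(bgr,cv2.COLOR_BGR2HSV))
C=np.array([.588,.1475])
for s,c,p in blobs(((H<8)|(H>172))&(S>120)&(V>110),3):
    q=plane(P,c,.138)[0,:2]-C; print('red',c.round(1),s[4],np.hypot(*q).round(4),np.arctan2(q[1],q[0]).round(3))
print(proj(P,[(.588,.1475,.138),(.4725,.141,.126)]))
cv2.imwrite('pics/w31z.png',cv2.resize(bgr[140:270,140:400],None,fx=3,fy=3,interpolation=3))
E
```

```text
t 39.1 pos [0.5298 0.1426 0.4293] yaw 0.0626 yax [-0.0034 -0.0015 -1.    ] w 0.0855 F [-1.  -0.1 -0. ] M [-0.02  0.    0.05]
 q [ 1.370e-01  2.240e-01  1.515e+00 -1.000e-03  1.406e+00  7.400e-02]
red [330.8 225.3] 22 0.025 -2.142
[[349.67853431 202.64017232]
 [214.23561231 198.03132789]]
```

View pics/w31z.png

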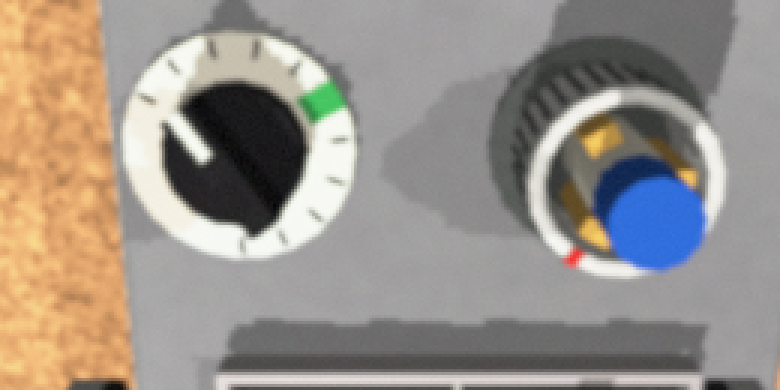

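```bash
cat > dial.py <<'E'
from meas import *
from plan import *
def dial(fn,roi):
    x0,y0,x1,y1=roi
    s=info(); im,P=snap('wrist',fn);bgr=im[:,:,::-1].copy()
    H,S,V=cv2.split(cv2.cvtColor(bgr,cv2.COLOR_BGR2HSV))
    M=np.zeros(H.shape,bool);M[y0:y1,x0:x1]=1
    g=max(blobs((H>45)&(H<80)&(S>100)&(V>60)&M,5),key=lambda b:b[0][4])
    gp=plane(P,g[1],.094)[0,:2]
    b=blobs((S<60)&(V>200)&M,8)
    for s_,c,p in sorted(b,key=lambda b:-b[0][4])[:6]:
        print(' white',s_,c.round(1))
    ring=max(b,key=lambda b:b[0][4]); w=plane(P,ring[2],.094)[:,:2]
    h=cv2.convexHull(w.astype(np.float32)).reshape(-1,2)
    A=np.c_[2*h,np.ones(len(h))];sol=np.linalg.lstsq(A,(h**2).sum(1),rcond=None)[0];c=sol[:2]
    print('ring',c,np.sqrt(sol[2]+c@c),'green',gp,'ang',np.arctan2(*(gp-c)[::-1]),'r',np.hypot(*(gp-c)))
    cv2.imwrite('pics/%sz.png'%fn,cv2.resize(bgr[y0:y1,x0:x1],None,fx=5,fy=5,interpolation=3))
    return P,c,gp
E
python3 - <<'E'
from dial import *
P,c,gp=dial('w32',(175,145,265,230))
# pointer stroke ends by eye from w31z (scale 3, offset 140,140)
for e in [(166,117),(207,158)]:
    q=plane(P,np.array(e)/3+140,.126)[0,:2];print(q,q-c,np.hypot(*(q-c)),np.degrees(np.arctan2(*(q-c)[::-1])))
q=plane(P,np.array([(166,117),(207,158)])/3+140,.126);d=q[0]-q[1];print(np.degrees(np.arctan2(d[1],d[0])))
E
```

```text
t 39.15 pos [0.5299 0.1421 0.4296] yaw 0.0615 yax [-0.0029 -0.0013 -1.    ] w 0.0852 F [-0.3 -0.5 -0.8] M [0.04 0.05 0.02]
 q [ 1.360e-01  2.240e-01  1.515e+00 -1.000e-03  1.406e+00  7.400e-02]
 white [ 180  152   79   74 1881] [215.3 194.9]
 white [227 152  22  18 169] [237.8 160.4]
ring [0.47113328 0.14081768] 0.03753135150209748 green [0.49779242 0.15829078] ang 0.580180419531068 r 0.031875052075128356
[0.45638807 0.15647915] [-0.01474521  0.01566147] 0.021510532383753427 133.27399663224307
[0.46810168 0.14509003] [-0.00303161  0.00427236] 0.005238671018539077 125.3590051847437
135.8046907233305
```

View pics/w32z.png

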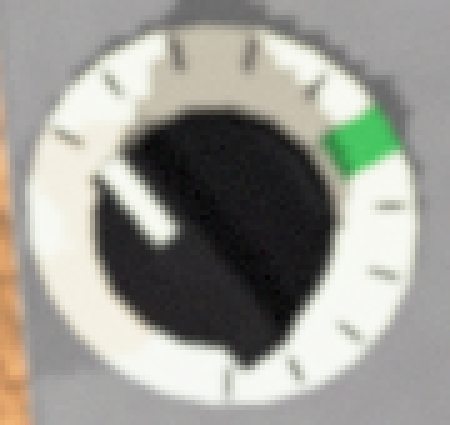

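Request:
arm_command --increments '[0,-0.18,0,0,0,0,0,0,-0.18,0,0,0,0,0,0,-0.18,0,0,0,0,0,0,-0.178,0,0,0,0,0,0,0,0,0,0,0,0]'

```text
clock: 39.83
position: [0.5301, 0.1416, 0.4307]
ee_rot: [-0.655, 0.655, 0.267, -0.268]
contact_force: [-0.8, -0.4, 0.7]
width: 0.0852
```

```bash
python3 - <<'E'
from plan import *
to((.4711,.1408,.36),.78)
E
```

```text
t 39.83 pos [0.5301 0.1416 0.4307] yaw 0.7759 yax [-8.e-04 -5.e-04 -1.e+00] w 0.0852 F [-0.8 -0.4  0.7] M [ 0.04  0.02 -0.01]
 q [ 0.134  0.223  1.514 -0.     1.406 -0.642]
TURN [-0.0002 -0.0041 -0.0009] SHIFT(turn first) [-4.249  7.07   4.095] SHIFT(shift first) [-4.259  7.075  4.076] n>= 0.02 1.49
```

Request:
arm_command --increments '[0,0,0,-2.1,2.5,2.05,0,0,-0.004,0,-2.15,2.5,2.05,0,0,0,0,0,2,0,0,0,0,0,0,0,0,0,0,0,0,0,0,0,0]'

```text
clock: 40.45
position: [0.4718, 0.1418, 0.3618]
ee_rot: [-0.654, 0.654, 0.27, -0.269]
contact_force: [1.4, -0.3, -0.5]
width: 0.0854
```

```bash
python3 - <<'E'
from dial import *
P,c,gp=dial('w33',(180,120,390,330))
print(proj(P,[(.4711,.1408,.126)]))
to((.4711,.1408,.286),.78)
E
```

```text
t 40.45 pos [0.4718 0.1418 0.3618] yaw 0.782 yax [ 0.0015  0.     -1.    ] w 0.0854 F [ 1.4 -0.3 -0.5] M [-0.04  0.01  0.03]
 q [ 0.151  0.182  1.745 -0.     1.214 -0.631]
 white [ 228  165   72   91 2109] [252.2 201. ]
 white [180 120 101 119 705] [229.4 176.5]
 white [282 226  39  31 531] [300.8 241.4]
 white [187 280  86  50 236] [223.3 299.8]
 white [314 187  12  29 215] [319.3 202.6]
 white [275 197   8  22 131] [278.2 207.5]
ring [0.47010775 0.14078497] 0.03723008791168572 green [0.49709976 0.15822796] ang 0.5737190134862988 r 0.03213762321142184
[[276.75465193 228.06988347]]
t 40.5 pos [0.4719 0.1419 0.362 ] yaw 0.7824 yax [ 2.e-03  2.e-04 -1.e+00] w 0.0855 F [0.4 0.6 1. ] M [ 0.05 -0.    0.02]
 q [ 0.151  0.181  1.744 -0.     1.214 -0.631]
TURN [0.0013 0.0024 0.0015] SHIFT(turn first) [-0.132  7.6   -0.025] SHIFT(shift first) [-0.144  7.599 -0.015] n>= 0.01 1.23
```

View pics/w33.png

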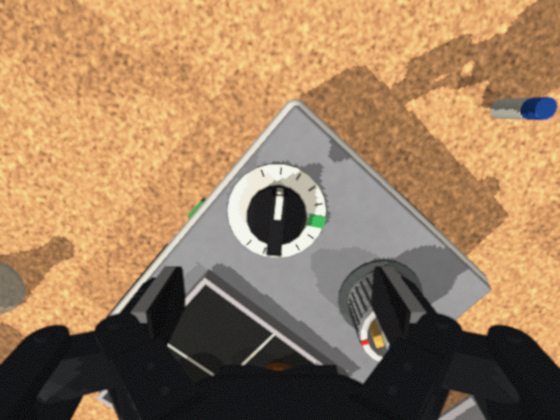

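```bash
python3 - <<'E'
from dial import *
P=vision.camera_params('wrist');im=cv2.imread('pics/w33.png')
H,S,V=cv2.split(cv2.cvtColor(im,cv2.COLOR_BGR2HSV));M=np.zeros(H.shape,bool);M[185:235,262:292]=1
b=max(blobs((S<60)&(V>170)&M,20),key=lambda b:b[0][4]);print(b[0])
b2=[b for b in blobs((V>170)&M,20)];
w=plane(P,b[2],.126)[:,:2];m=w.mean(0);u,s,v=np.linalg.svd(w-m);d=v[0];print('stroke mean',m,'dir',np.degrees(np.arctan2(d[1],d[0])),s/np.sqrt(len(w)))
c=np.array([.4708,.1408]);print(np.degrees(np.arctan2(*(m-c)[::-1])))
# dark bar extents
cv2.imwrite('pics/w33y.png',cv2.resize(im[155:265,220:335],None,fx=5,fy=5,interpolation=3))
E
```

```text
[274 196   9  24 157]
stroke mean [0.46183587 0.15184565] dir -51.320059968117604 [0.00467657 0.00125802]
129.06117718743275
```

View pics/w33y.png

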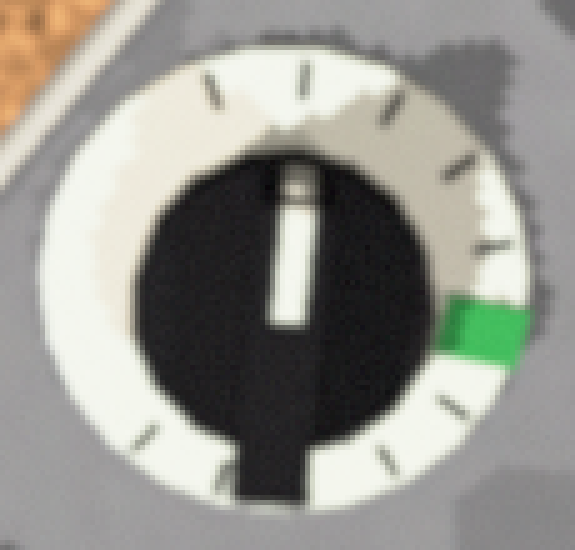

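Request:
arm_command --increments '[0,0.095,0,-0.1,2.5,0,0,0,0,0,0,3,0,0,0,0,0,0,2,0,0,0,0,0,0,0,0,0.3,0,0,0,0,0,0,0.6]'

```text
clock: 41.12
position: [0.4712, 0.1415, 0.2872]
ee_rot: [-0.665, 0.666, 0.239, -0.238]
contact_force: [0.5, 0.0, 0.1]
width: 0.0514
```

```bash
python3 - <<'E'
from plan import *
to((.4709,.1408,.286)); snap('wrist','w34')
E
```

```text
t 41.12 pos [0.4712 0.1415 0.2872] yaw 0.6886 yax [ 2.3e-03  3.0e-04 -1.0e+00] w 0.0514 F [0.5 0.  0.1] M [ 0.03 -0.02  0.02]
 q [ 0.15   0.251  1.86  -0.     1.028 -0.538]
TURN [ 0.0013 -0.      0.002 ] SHIFT(turn first) [-0.067  0.123 -0.033] SHIFT(shift first) [-0.067  0.123 -0.033] n>= 0.01 0.02
```

View pics/w34.png

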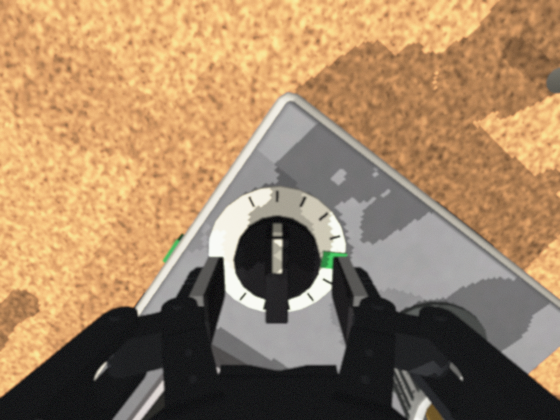

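Request:
arm_command --increments '[0,0,0,0,0,0,0.8,0,0,0,0,0,0,1,0,0,0,0,0,0,1,0,0,0,0,0,0,1]' --grip_force 30

```text
clock: 41.68
position: [0.4706, 0.1414, 0.2869]
ee_rot: [-0.665, 0.666, 0.239, -0.238]
contact_force: [-0.0, -0.2, 5.5]
width: 0.0101
```

```bash
python3 - <<'E'
from plan import *
info(); snap('wrist','w35')
E
```

```text
t 41.67 pos [0.4706 0.1414 0.2869] yaw 0.6889 yax [ 1.5e-03  1.0e-04 -1.0e+00] w 0.0101 F [-0.  -0.2  5.5] M [-0.06  0.12 -0.09]
 q [ 0.15   0.251  1.861 -0.     1.028 -0.539]
```

View pics/w35.png

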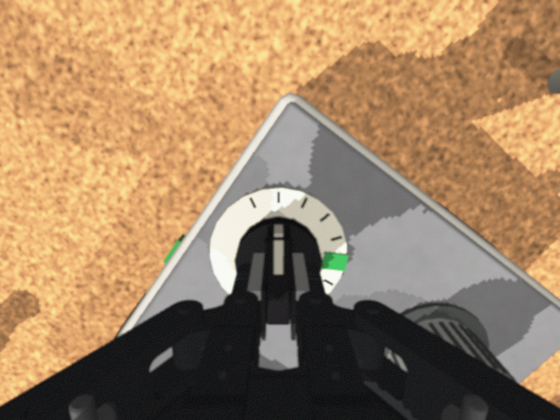

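Request:
arm_command --increments '[0,0.1,0,0,0,0,1,0,0.17,0,0,0,0,1,0,0.17,0,0,0,0,1,0,0.17,0,0,0,0,1,0,0.17,0,0,0,0,1,0,0.17,0,0,0,0,1,0,0.17,0,0,0,0,1,0,0.17,0,0,0,0,1]'

```text
clock: 42.72
position: [0.4713, 0.1414, 0.2869]
ee_rot: [0.675, -0.674, 0.21, -0.212]
contact_force: [1.5, -0.1, 4.0]
width: 0.01
```

Request:
arm_command --increments '[0,0.17,0,0,0,0,1,0,0.12,0,0,0,0,1,0,0.1,0,0,0,0,1,0,0,0,0,0,0,1,0,0,0,0,0,0,1]'

```text
clock: 43.35
position: [0.4714, 0.1413, 0.2869]
ee_rot: [0.623, -0.622, 0.334, -0.337]
contact_force: [3.1, -2.2, 4.7]
width: 0.0098
```

```bash
python3 - <<'E'
from plan import *
info(); snap('wrist','w36')
E
```

```text
t 43.35 pos [0.4714 0.1413 0.2869] yaw -0.9893 yax [ 3.8e-03 -3.0e-04 -1.0e+00] w 0.0098 F [ 3.1 -2.2  4.7] M [-0.28 -0.42 -0.04]
 q [ 1.500e-01  2.510e-01  1.860e+00 -1.000e-03  1.026e+00  1.140e+00]
```

View pics/w36.png

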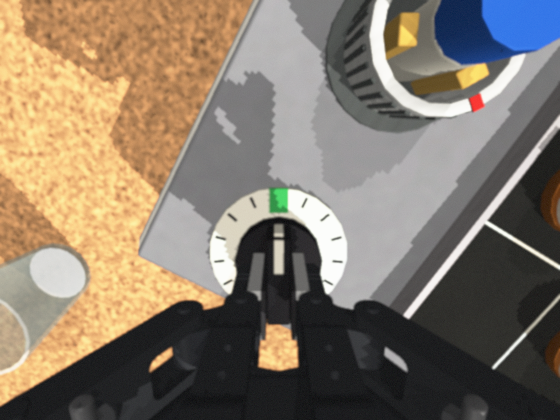

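Request:
arm_command --increments '[0,0,0,0,0,0,0.8,0,0,0,0,0,0,0.6,0,0,0,0,0,0,0.6,0,0,0,0,-2.5,0,0.6,0,0,0,0,-5,0,0.5,0,0,0,0,-5,0,0.3,0,0,0,0,0,0,0,0,0,0,0,0,0,0]'

```text
clock: 44.4
position: [0.4698, 0.1414, 0.4103]
ee_rot: [-0.622, 0.622, -0.337, 0.336]
contact_force: [-0.2, 0.3, -1.3]
width: 0.0853
```

```bash
python3 - <<'E'
from dial import *
P,c,gp=dial('w37',(200,120,370,300))
im=cv2.imread('pics/w37.png')
H,S,V=cv2.split(cv2.cvtColor(im,cv2.COLOR_BGR2HSV))
E
```

```text
t 44.4 pos [0.4698 0.1414 0.4103] yaw -0.9908 yax [-1.5e-03 -2.0e-04 -1.0e+00] w 0.0853 F [-0.2  0.3 -1.3] M [-0.   -0.01 -0.01]
 q [ 0.15   0.145  1.665 -0.     1.333  1.141]
 white [ 239  155   83   79 2226] [284.2 197.3]
 white [347 212  23  48 202] [358.6 239. ]
 white [278 179   5  19  93] [280.  188.2]
 white [270 155   5   5  22] [272.2 157.1]
ring [0.47118541 0.14067935] 0.03754301381954982 green [0.49755806 0.157965  ] ang 0.5801888572352367 r 0.031532694895716085
```

View pics/w37.png

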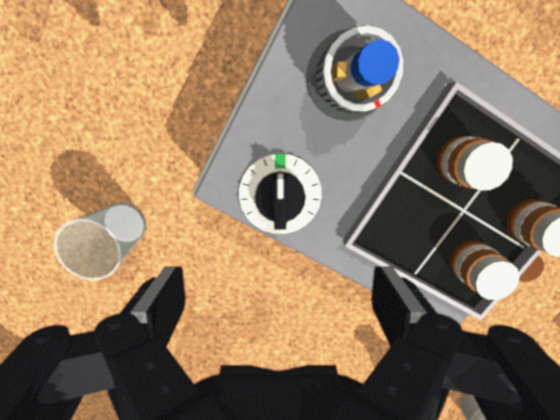

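```bash
python3 - <<'E'
from dial import *
P=vision.camera_params('wrist');im=cv2.imread('pics/w37.png')
H,S,V=cv2.split(cv2.cvtColor(im,cv2.COLOR_BGR2HSV));M=np.zeros(H.shape,bool);M[172:205,272:288]=1
b=max(blobs((S<60)&(V>170)&M,20),key=lambda b:b[0][4])
w=plane(P,b[2],.126)[:,:2];m=w.mean(0);u,s,v=np.linalg.svd(w-m);d=v[0]
print('dir',np.arctan2(d[1],d[0]),'mean ang',np.arctan2(*(m-[.4711,.1408])[::-1]))
snap('top','t38');snap('side','s38')
E
```

```text
dir -2.56016364234861 mean ang 0.5956936288150385
```

View pics/t38.png

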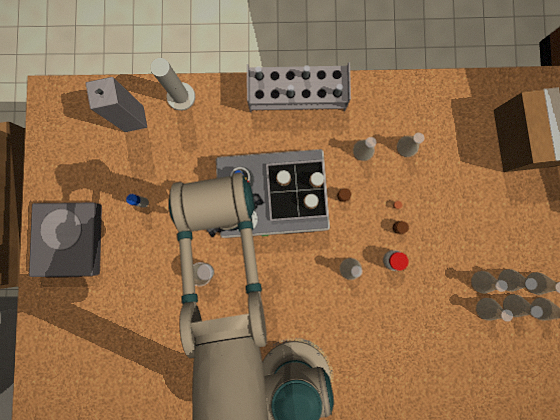

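View pics/s38.png

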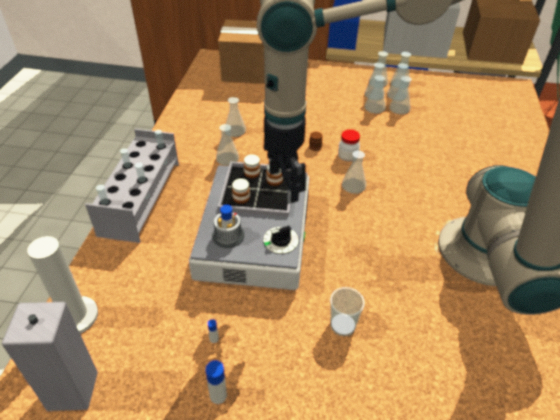

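```bash
python3 -c "
from rig import ticket
print(ticket.sign_off())"
```

```text
the job is handed in; nothing more can be done
None
```

I opened the chuck, stood the middle-sized blue-capped tube in it and screwed the sleeve tight. I then stood all three amber vials found in the tray, turned the dial to the green mark last, and handed the job in at about 45 s.

Last checks:
- **Vials:** all three stand upright in the tray in the final top view; no fourth amber vial appeared in any picture.
- **Tube and jaws:** the tube stands upright with all three jaws against it.
- **Dial:** the pointer is within about 1° of the green mark (0.58–0.60 rad against 0.58).
- **Bystanders:** the flasks, beaker, jar and stopper, the brown look-alikes and the other tubes look undisturbed in the final pictures.

Two things were less than clean:
- **Sleeve spring-back:** the sleeve came back about 0.3 rad when I let go of it. From the red dot and the jaw positions I estimate it rests at 2.1–2.2 rad, around the 2.1 needed. It had not moved further 20 s later, but I had no direct reading.
- **Wrong move:** a miscounted row in one retreat sent the open gripper 5 cm sideways above the tube. The force reading stayed near zero, and it touched nothing.

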